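# Load the rollers onto the bench machine's shaft and cap it

### The arm

A 6-joint arm with a two-finger parallel gripper is mounted at the origin on the work surface. World frame = base frame: x ahead of the robot, y to its left, z up, the work surface at z = 0. Lengths are in mm, angles in rad, forces in N, time in s.
With the tool pointing down it reaches from about 375 to 825 mm from the base axis. Payload 5.5 kg.
Tool frame: the origin (TCP) lies between the finger pads; the fingertips stand 8 mm ahead of it and the grasp point (between the pads) lies 11 mm behind it; x points along the fingers, y is the direction in which the jaws open and shut, and the axes are right-handed (so a half turn about x gives the same grasp; the last joint's range is limited). The gripper opens to 85 mm and grips with 20 to 120 N. Pads are 22 mm wide; open, the fingers measure 114 mm over their backs; the gripper's body (76 mm by 85 mm) begins 54 mm behind the grasp point. The pads swing forward as they close: fully open they stand 13 mm farther back than shut.
Start: joints at [1.217, 0.314, -0.047, 1.21, 0, 1.571], TCP at [207.875, 562.834, 239.299] pointing down, gripper open.
Joint ranges: [-2.67, 2.67], [-0.69, 1.73], [-1.03, 1.25], [-2.08, 2.16], [-1.42, 1.45], [-3.14, 3.14]. Speed limits (rad/s): [2.39, 2.39, 3.01, 3.14, 3.14, 3.14].

### API

Orientations are given as [roll, pitch, yaw] about the fixed x, y, z axes, in that order (R = Rz(yaw) Ry(pitch) Rx(roll)).
In Python, from bench import get_state, snapshot, camera_params, hand_in gives the robot as it stands.
- The arm moves only by the tool servo_tool, never from a script. Its argument "motion" is a list of rows, each a list of 3 entries, a list of its own where there are three numbers: the opening, from 0 (shut) to 1 (fully open), then the shift along the tool's x, y, z in m, then the turn about the tool's x in degrees. A call has 1 to 10 rows; each row is the pose to reach, as a shift and turn from the pose commanded when the call began, along the tool's axes at that moment; what a row does not reach only later rows make up. A row lasts 1/12 s, in which the tool goes at most 41.7 mm and 7.16 degrees, less where a joint would pass 70% of its speed; a pose out of reach is approached as far as the arm can. A call with a gripper value outside its range is refused whole. The fingers move at their own pace and stop on an object; the grip force is fixed at half the most. Time passes only in rows, so rows that repeat a pose let the fingers close. It gives the time, the measured TCP pose, the force and the opening at its end, in the units of the state.
- get_state(): the state, without advancing time (a new reading comes with each control period).
- snapshot(name): name is "scene" or "top" or "wrist"; returns (picture, depth): 420x560x3 uint8, blue, green, red; 420x560 float32, mm along the optical axis (not along the pixel's ray), 0 where there is no reading.
- camera_params(name): a dict with "fx", "fy", "cx", "cy" (pixels), "R" (3x3) and "t" (3): a world point X has camera coordinates R X + t. Camera axes: x right, y down, z forward; pixel columns grow to the right and rows downward; lengths in mm; the calibration is good to about 2 mm. A picture is of the moment at which its call begins: read the wrist's pose just before it. camera_params takes no time and is no camera call; for the wrist camera it gives the pose at the moment of the call.
- hand_in(): hands the job in, once; it reports no verdict.
The state is a dict: "t": time; "joints": joint angles; "joint_velocities": joint speeds; "effort": joint torques, N m; "position": TCP position; "tool_rot": TCP orientation; "wrist_force": force on the tool from outside, world axes, zero at the start; "torque": the same for the moment, N m; "opening": opening from 0.0 (shut) to 1.0 (fully open).
Only numpy, scipy, OpenCV 4.12 (cv2) and the standard library are available. Lean on these libraries where they do the work, as an engineer would, in place of code of your own. Each camera call takes 0.05 s, during which the arm holds its last target.

### The job

Fit out the roller machine's horizontal shaft: slide the large roller all the way on until it sits against the shoulder, then the small roller up against the large one, and finally push the end cap, open end first, over the end of the shaft until it meets the small roller. All three must end pushed up close with no gaps, let go and at rest, and the jar, bowl and spatula must stay where they are.

Things in the scene. Friction and masses are not known exactly. Their poses are not given: they have to be found in the camera images.
- machine: White bench roller machine, fixed, 170 x 120 x 215 mm high (x, y, z); origin: centre of its underside, on the table. From the middle of its -y face (at y = -60 mm) a shaft points level along its own -y, axis 105 mm above the table. Along the top of this face a brow overhangs 22 mm, its underside 88 mm above the shaft axis: the hand must lean away from the face to bring parts home.
- shoulder (a point): On the shaft axis, in the outer face of the shoulder (diameter 26 mm, 20 mm long) at the shaft's root: here the shaft proper begins and the large roller comes to rest. It lies at machine y = -80 mm; axes as the machine's. The shaft is steel, diameter 12 mm.
- shaft_tip (a point): On the shaft axis, at the very tip: 90 mm from the shoulder along the machine's -y; axes as the machine's. The last 6 mm of the shaft taper to diameter 6 mm.
- large_roller: White plastic roller, diameter 56 mm, 28 mm long, through-hole 16 mm, about 120 g. Origin: its middle; the hole runs along its own y, level, 55 mm above the table. It lies loose on a stand: two ribs parallel to the hole bear it from beneath, reaching 18 mm either side of the middle; the flanks are free for fingers down to the stand's 75 x 55 mm base, 6 mm thick.
- small_roller: White plastic roller, diameter 40 mm, 24 mm long, through-hole 16 mm, about 60 g. Origin: its middle; the hole runs along its own y, level, 55 mm above the table. On a like stand, ribs reaching 14 mm either side of the middle.
- end_cap: Plain steel cup-shaped cylinder, diameter 34 mm, 46 mm long, about 100 g; blind bore 15 mm wide, 42 mm deep, open at its own +y end. Origin: its middle; bore along its own y, level, 55 mm above the table. On a like stand, ribs reaching 13 mm either side. At the start the +y ends of all three parts point the machine's +y way within 0.6 rad: the way they are to be pushed.
- jar: Bystander: closed glass jar, diameter 70 mm, 110 mm high; origin: centre of its underside.
- bowl: Bystander: open steel bowl, diameter 100 mm, 45 mm high; origin: centre of its underside.
- spatula: Bystander: spatula lying on the table beyond the stands, 280 mm long along its own x, origin under its middle.
There are look-alikes about, which are no part of the job. Leave any brown or green look-alike of the end_cap alone.

How it is judged:
By the outcome, as a careful person would: the job done as asked, in the order asked, and still so for the second after the job is handed in, with the robot touching nothing.
It also fails if it takes over 72 s, if anything falls off the work surface, if the arm or the gripper's body presses on something with over 40 N, if the wrist force passes 120 N, or if a joint passes its speed limit or range.

## Working session

There is one attempt and no reset: what is moved stays moved. The work goes in short steps, Python scripts to look and compute and a tool call to move; the robot and the scene stay as the last step left them, time stands still between calls to the robot, and variables do not carry over. Pictures are saved under pics/ and viewed, and the job is handed in when it is done.

Besides the shell and the picture viewer there is one more tool, called as name(argument=value, ...), one argument or row to a line, values as JSON. servo_tool: Moves the arm, as the interface text tells. Its arguments: {"type":"object","properties":{"motion":{"type":"array","items":{"type":"array"}}},"required":["motion"]}

I'll start by looking at the state and the camera views.

```bash
mkdir -p pics; ls; python3 - <<'E'
from bench import *
import cv2, numpy as np, pickle
print(get_state())
for n in("scene","top","wrist"):
    p=camera_params(n); im,d=snapshot(n)
    cv2.imwrite(f"pics/{n}0.png",im); pickle.dump((p,im,d),open(f"{n}0.pkl","wb"))
    print(n,p)
E
```

```text
pics
{'t': 0.0, 'joints': array([ 1.21700503e+00,  3.14215293e-01, -4.80959419e-02,  1.21021574e+00,
       -2.59394511e-05,  1.57081236e+00]), 'joint_velocities': array([-0.00051379,  0.00142865,  0.0002496 ,  0.00096477,  0.00032937,
       -0.00069056]), 'effort': array([ 7.57138923e-05, -5.39590037e+01,  3.39749050e+01,  1.89845287e-02,
        9.55442215e-05,  4.95274094e-06]), 'position': array([207.6803895 , 562.29098674, 238.43360896]), 'tool_rot': array([-1.55579318,  1.56906548, -1.9096005 ]), 'wrist_force': array([ 0.29994579, -0.15259664,  0.4259738 ]), 'torque': array([-0.0276585 ,  0.00157831, -0.02217384]), 'opening': 1.0026880520088013}
scene {'fx': 416.8436058838253, 'fy': 416.8436058838253, 'cx': 281.109063336302, 'cy': 205.87659250975497, 'R': array([[-0.66292996,  0.74868026, -0.00131923],
       [ 0.5697802 ,  0.50337565, -0.64958716],
       [-0.48566901, -0.43138246, -0.76028599]]), 't': array([ 395.4870317 , -302.67212721, 1185.94763037])}
top {'fx': 494.37621872323683, 'fy': 494.37621872323683, 'cx': 284.05474617585963, 'cy': 207.27516638083077, 'R': array([[-0.02687477, -0.99949987, -0.01666624],
       [-0.9849248 ,  0.02932554, -0.17047916],
       [ 0.17088265,  0.01183341, -0.98522033]]), 't': array([  21.2416    ,  612.29190605, 1022.03421946])}
wrist {'fx': 299.10377108806307, 'fy': 299.10377108806307, 'cx': 280.98774415677434, 'cy': 210.89304262430161, 'R': array([[ 3.46521885e-01,  9.38041873e-01, -1.69278121e-04],
       [ 9.05907159e-01, -3.34604166e-01,  2.59561690e-01],
       [ 2.43423092e-01, -9.00971562e-02, -9.65726514e-01]]), 't': array([-599.82088465,  -33.69052595,  378.20112203])}
```

View pics/scene0.png

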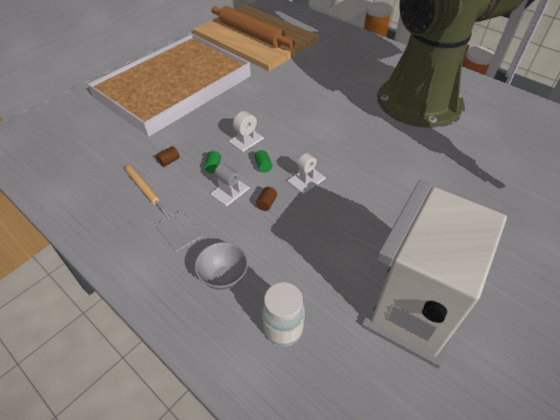

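View pics/top0.png

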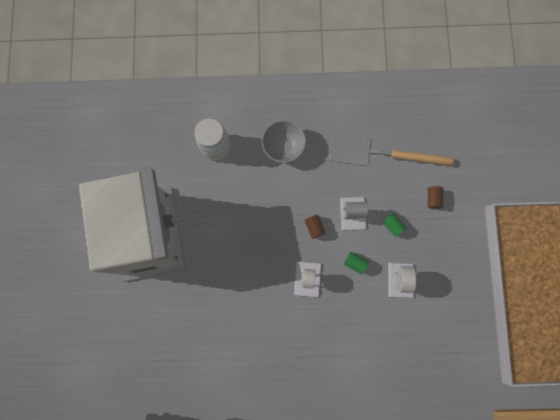

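View pics/wrist0.png

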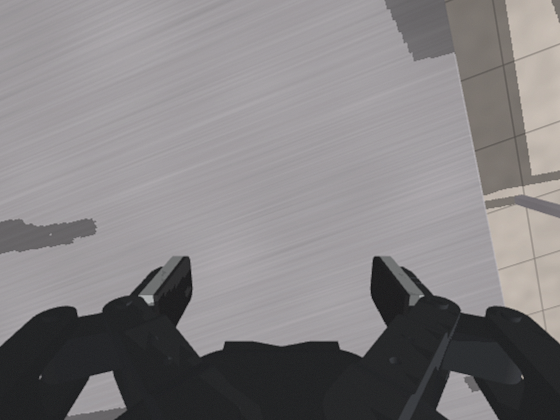

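The top view (right = −y, up = +x) shows the machine at about (125,220) with its shaft pointing right towards (215,213). There are three stands:
- (353,213): grey cylinder
- (307,279): small white roller
- (402,280): larger white roller

Green cylinders are at (395,224) and (357,263), and brown ones at (315,227) and (435,197). I'll enlarge these.

```bash
cat > h.py <<'E'
import numpy as np, cv2, pickle
def cloud(p,d):
    v,u=np.mgrid[0:d.shape[0],0:d.shape[1]]
    z=d.astype(float); c=np.stack([(u-p['cx'])/p['fx']*z,(v-p['cy'])/p['fy']*z,z],-1)
    return (c-np.array(p['t']))@np.array(p['R'])
def ray(p,u,v,h):
    R=np.array(p['R']);o=-R.T@np.array(p['t']);dd=R.T@np.array([(u-p['cx'])/p['fx'],(v-p['cy'])/p['fy'],1])
    return o+dd*(h-o[2])/dd[2]
def proj(p,X):
    c=np.array(p['R'])@np.array(X)+np.array(p['t']); return c[0]/c[2]*p['fx']+p['cx'],c[1]/c[2]*p['fy']+p['cy']
E
python3 - <<'E'
from h import *
p,im,d=pickle.load(open("top0.pkl","rb"))
cv2.imwrite("pics/top_crop.png",cv2.resize(im[160:320,270:470],None,fx=4,fy=4,interpolation=cv2.INTER_CUBIC)[:600,:800])
cv2.imwrite("pics/top_mach.png",cv2.resize(im[150:290,60:240],None,fx=4,fy=4,interpolation=cv2.INTER_CUBIC))
p,im,d=pickle.load(open("scene0.pkl","rb"))
cv2.imwrite("pics/sc_crop.png",cv2.resize(im[95:225,150:340],None,fx=4,fy=4,interpolation=cv2.INTER_CUBIC))
for n in("top","scene"):
    p,im,d=pickle.load(open(n+"0.pkl","rb")); W=cloud(p,d); np.save(n+"W.npy",W)
    print(n,(d>0).mean())
p,im,d=pickle.load(open("top0.pkl","rb"));W=cloud(p,d)
for uv in [(353,213),(307,279),(402,280),(205,213),(125,220),(300,200),(450,300),(210,130),(285,140)]: print(uv,W[uv[1],uv[0]].round(1))
E
```

```text
top 0.9957908163265307
scene 0.9958588435374149
(353, 213) [ 593.8 -143.4   64.7]
(307, 279) [456.4 -39.9  74.4]
(402, 280) [ 449.  -235.5   77.2]
(205, 213) [595.6 166.2 110. ]
(125, 220) [569.5 295.8 214.5]
(300, 200) [637.9 -32.4  -1.8]
(450, 300) [ 404.  -356.1   -4.7]
(210, 130) [774.7 156.2 106.5]
(285, 140) [779.4  -2.    6. ]
```

View pics/top_crop.png

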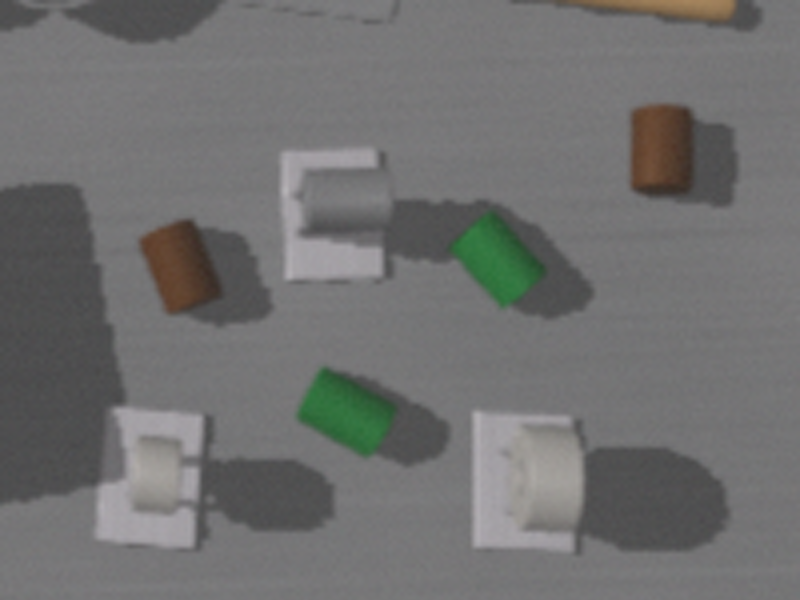

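View pics/sc_crop.png

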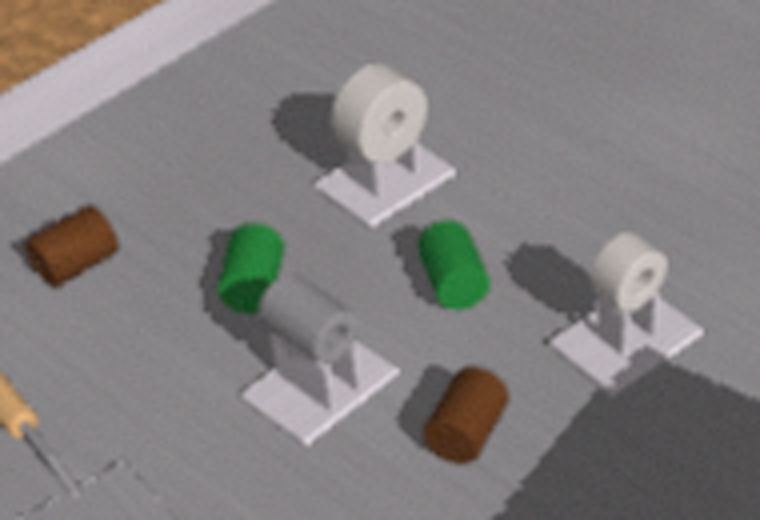

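View pics/top_mach.png

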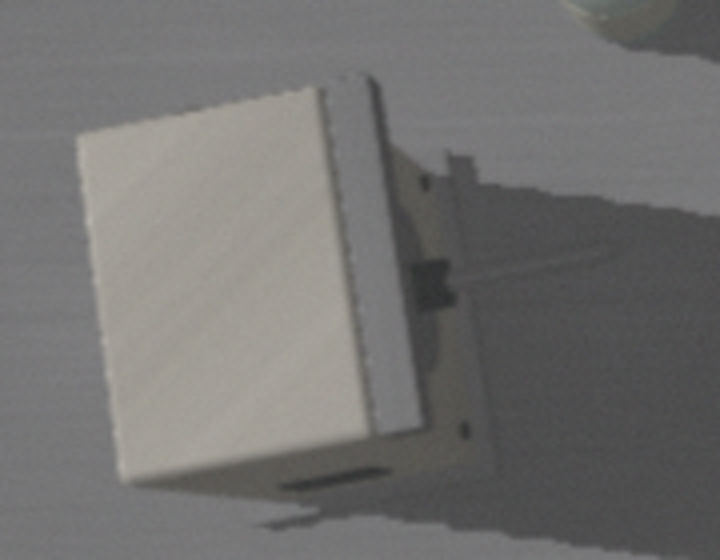

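The grey steel cylinder on the stand at top (353,213) / scene (228,178) is the end cap. It is steel-coloured, on a stand, and its bore opening faces the machine. The green and brown cylinders lying on the table are look-alikes. The large roller is at (402,280) and the small one at (307,279). Next I'll measure poses from masks and depth.

```bash
python3 - <<'E'
from h import *
for n in("top","scene"):
    p,im,d=pickle.load(open(n+"0.pkl","rb"));W=np.load(n+"W.npy")
    # table plane
    t=W[(d>0)&(abs(W[...,2])<12)&(abs(W[...,0]-550)<200)&(abs(W[...,1])<300)]
    A=np.c_[t[:,:2],np.ones(len(t))];co=np.linalg.lstsq(A,t[:,2],rcond=None)[0];print(n,"table plane",co, 'z at 500,-100',co@[500,-100,1])
    for nm,c,r in(("large",(449,-236),28),("small",(456,-40),20),("cap",(594,-143),17)):
        for lo,hi,l in((55+r*.5,90,"upper"),(3,12,"base")):
            m=(d>0)&(abs(W[...,0]-c[0])<60)&(abs(W[...,1]-c[1])<60)&(W[...,2]>lo)&(W[...,2]<hi)
            if l=="base":
                g=im.min(2)>150; m&=g
            m=m.astype(np.uint8)
            k,lab,st,ce=cv2.connectedComponentsWithStats(m)
            if k<2: print(nm,l,'none');continue
            i=1+np.argmax(st[1:,4]);P=W[lab==i]
            rc=cv2.minAreaRect(P[:,:2].astype(np.float32))
            print(n,nm,l,len(P),"rect",np.round(rc[0],1),np.round(rc[1],1),round(rc[2],1),"mean",P.mean(0).round(1),"zmax",P[:,2].max().round(1))
p,im,d=pickle.load(open("top0.pkl","rb"));W=np.load("topW.npy")
m=(d>0)&(W[...,2]>100)&(W[...,2]<125)&(W[...,1]>110)&(W[...,1]<235)&(W[...,0]>540)&(W[...,0]<640)
v,u=np.nonzero(m);print(u.min(),u.max(),v.min(),v.max())
P=W[m];
for a,b in zip(np.c_[u,v][::6],P[::6]):print(a,b.round(1),end=' ')
for nm,lo,hi in(("mtop",205,225),("brow",185,204)):
    m=(d>0)&(W[...,2]>lo)&(W[...,2]<hi)&(W[...,1]>150)&(W[...,0]>400)&(W[...,0]<750)
    P=W[m];print(nm,len(P),cv2.minAreaRect(P[:,:2].astype(np.float32)),P[:,2].mean())
    print(np.round(cv2.boxPoints(cv2.minAreaRect(P[:,:2].astype(np.float32)))))
E
```

```text
top table plane [ 6.21757479e-04 -7.56844029e-04 -1.50310174e+00] z at 500,-100 -1.1165385974776452
top large upper 302 rect [ 450.9 -249.1] [28.2 45.8] 86.8 mean [ 450.7 -248.8   77.5] zmax 87.0
top large base 265 rect [ 451.9 -244.9] [50.4 72.2] 88.5 mean [ 447.6 -235.7    5.4] zmax 10.6
top small upper 173 rect [458.5 -45.3] [23.1 33.1] 87.2 mean [458.  -45.   70.9] zmax 77.8
top small base 166 rect [438.6 -39.1] [48.9 30.3] 87.2 mean [435.1 -36.4   5.4] zmax 10.5
top cap upper 255 rect [ 602.7 -152.8] [29.3 46.3] 2.7 mean [ 602.6 -152.8   68. ] zmax 75.2
top cap base 235 rect [ 603.2 -149.7] [51.5 69.3] 88.4 mean [ 596.  -144.9    5.3] zmax 9.1
scene table plane [ 0.00202168 -0.00205326 -1.60982839] z at 500,-100 -0.39366210378559763
scene large upper 176 rect [ 453.2 -248.2] [29.9 44.3] 85.9 mean [ 456.8 -245.4   76.7] zmax 84.0
scene large base 253 rect [ 452.8 -246.8] [55.3 75.6] 84.2 mean [ 459.4 -239.7    5.3] zmax 11.1
scene small upper 124 rect [460.4 -43.9] [24.3 31.2] 79.9 mean [463.2 -42.6  70.7] zmax 75.4
scene small base 258 rect [460.7 -39.5] [47.9 79. ] 71.8 mean [4
[... 1190 characters left out ...]
0.5] [173 219] [585.7 233.1 106. ] [179 219] [584.5 219.5 111.2] [185 219] [584.7 207.9 107.8] [191 219] [584.8 196.  104.9] [176 220] [583.2 226.5 107.4] [182 220] [582.5 213.7 109.4] [171 221] [580.1 234.7 116.1] [177 221] [581.  224.3 108.1] [171 222] [577.9 234.4 117.1] [177 222] [578.8 224.2 108.4] [172 225] [572.8 234.3 109. ] mtop 6883 ((572.0406494140625, 302.762451171875), (170.77029418945312, 142.5701141357422), 9.63713550567627) 213.07366520207125
[[476. 359.]
 [500. 218.]
 [668. 247.]
 [644. 387.]]
brow 190 ((548.7911987304688, 252.53514099121094), (102.44325256347656, 213.25772094726562), 62.343143463134766) 196.84168591192267
[[431. 257.]
 [619. 158.]
 [667. 248.]
 [478. 347.]]
```

```bash
cat >> h.py <<'E'
from scipy.spatial.transform import Rotation as Ro
from bench import get_state
def pose():
    s=get_state(); return s,np.array(s['position']),Ro.from_euler('xyz',s['tool_rot']).as_matrix()
def plan(target,jaw=None,part_yaw=None):
    """target TCP world mm; part_yaw: yaw (deg) of part whose +y axis the pads lie along; returns shift m, turn deg"""
    s,p,R=pose(); sh=R.T@(np.array(target,float)-p)/1000; turn=0
    if part_yaw is not None:
        a=np.radians(part_yaw); want=np.array([np.cos(a),np.sin(a),0])  # jaw direction = part x
        y=R[:,1];z=R[:,2]
        t=np.degrees(np.arctan2(want@z,want@y)); t=(t+90)%180-90; turn=t
    print("t",round(s['t'],2),"pos",p.round(1),"j",np.round(s['joints'],3),"open",round(s['opening'],3),"F",np.round(s['wrist_force'],1))
    print("shift",sh.round(4),"turn",round(turn,1))
def yawnow():
    s,p,R=pose(); return np.degrees(np.arctan2(R[1,1],R[0,1]))
E
python3 - <<'E'
from h import *
p,im,d=pickle.load(open("wrist0.pkl","rb"))
s,pp,R=pose();print(R.round(3),yawnow())
Rc=np.array(p['R']);c=-Rc.T@np.array(p['t']);print("cam in tool",(R.T@(c-pp)).round(1),"axis",(R.T@Rc.T).round(3))
p,im,d=pickle.load(open("top0.pkl","rb"))
hsv=cv2.cvtColor(im,cv2.COLOR_BGR2HSV)
for nm,(u0,u1,v0,v1) in dict(large=(383,420,255,305),small=(290,328,258,303),cap=(335,372,190,235)).items():
    g=im[v0:v1,u0:u1].astype(int); m=((g.min(2)>140)).astype(np.uint8)
    cs,_=cv2.findContours(m,cv2.RETR_EXTERNAL,cv2.CHAIN_APPROX_NONE);c=max(cs,key=cv2.contourArea).reshape(-1,2)+[u0,v0]
    P=np.array([ray(p,u,v,6)[:2] for u,v in c],np.float32);print(nm,cv2.minAreaRect(P))
plan((420,100,240),part_yaw=9.7); plan((452,-248,240),part_yaw=-3)
E
```

```text
[[-0.     0.346  0.938]
 [-0.001  0.938 -0.346]
 [-1.    -0.001 -0.   ]] 69.72905573696133
cam in tool [-1.353e+02  1.000e-01 -6.560e+01] axis [[-0.001 -0.26   0.966]
 [ 1.    -0.     0.001]
 [ 0.     0.966  0.26 ]]
large ((450.818359375, -248.81298828125), (57.393428802490234, 72.89804077148438), 85.90440368652344)
small ((458.5785827636719, -40.7490348815918), (52.74527359008789, 73.19746398925781), 82.98001861572266)
cap ((603.229736328125, -148.2820281982422), (53.276039123535156, 73.07315826416016), 89.24243927001953)
t 0.15 pos [207.7 562.5 238.6] j [ 1.217  0.314 -0.048  1.21   0.     1.571] open 1.003 F [-0.4 -0.2  0.7]
shift [-0.0009 -0.3603  0.3593] turn 60.0
t 0.15 pos [207.7 562.5 238.6] j [ 1.217  0.314 -0.048  1.21   0.     1.571] open 1.003 F [-0.4 -0.2  0.7]
shift [-5.000e-04 -6.756e-01  5.099e-01] turn 72.7
```

The hand's camera sits on the tool's −z side. I'll turn the hand so tool z points towards the machine, which keeps the camera clear of the brow. First I'm moving towards the large roller.

servo_tool(
  motion=[
    [1, [0, -0.36, 0.36], -70],
    [1, [0, -0.36, 0.36], -70],
    [1, [0, -0.36, 0.36], -70],
    [1, [0, -0.36, 0.36], -70],
    [1, [0, -0.36, 0.36], -70],
    [1, [0, -0.36, 0.36], -70],
    [1, [0, -0.36, 0.36], -70],
    [1, [0, -0.36, 0.36], -70],
    [1, [0, -0.36, 0.36], -70],
    [1, [0, -0.36, 0.36], -70],
  ],
)

```text
t: 0.98
position: [368.2, 215.6, 239.4]
tool_rot: [-1.346, 1.571, -0.553]
wrist_force: [0.2, 0.6, 0.7]
opening: 1.002
```

```bash
python3 - <<'E'
from h import *
plan((452,-258,240),part_yaw=-4);print(yawnow())
E
```

```text
t 0.98 pos [368.2 215.6 239.4] j [ 0.53  -0.013 -0.432  1.152 -0.    -0.263] open 1.002 F [0.2 0.6 0.7]
shift [-0.0006 -0.3921 -0.2785] turn -40.6
135.41607449476624
```

servo_tool(
  motion=[
    [1, [0, -0.392, -0.278], -40.6],
    [1, [0, -0.392, -0.278], -40.6],
    [1, [0, -0.392, -0.278], -40.6],
    [1, [0, -0.392, -0.278], -40.6],
    [1, [0, -0.392, -0.278], -40.6],
    [1, [0, -0.392, -0.278], -40.6],
    [1, [0, -0.392, -0.278], -40.6],
    [1, [0, -0.392, -0.278], -40.6],
    [1, [0, -0.392, -0.278], -40.6],
    [1, [0, -0.392, -0.278], -40.6],
  ],
)

```text
t: 1.82
position: [430.6, -145.5, 239.4]
tool_rot: [-1.286, 1.57, 0.21]
wrist_force: [0.6, 0.6, 0.3]
opening: 1.0
```

```bash
python3 - <<'E'
from h import *
plan((452,-258,200),part_yaw=-4);print(yawnow())
E
```

```text
t 1.82 pos [ 430.6 -145.5  239.4] j [-0.326  0.04  -0.378  1.153  0.    -1.822] open 1.0 F [0.6 0.6 0.3]
shift [ 0.0394 -0.0297 -0.1106] turn -0.3
175.70674991227466
```

servo_tool(
  motion=[
    [1, [0.039, -0.03, -0.11], 0],
    [1, [0.039, -0.03, -0.11], 0],
    [1, [0.039, -0.03, -0.11], 0],
    [1, [0.039, -0.03, -0.11], 0],
    [1, [0.039, -0.03, -0.11], 0],
  ],
)

```text
t: 2.23
position: [451.8, -256.7, 199.0]
tool_rot: [1.076, 1.568, 2.569]
wrist_force: [-0.9, 0.9, -0.3]
opening: 1.001
```

```bash
cat > look.py <<'E'
import sys
from h import *
from bench import *
def look(cam,name):
    p=camera_params(cam); im,d=snapshot(cam); cv2.imwrite(f"pics/{name}.png",im); pickle.dump((p,im,d),open(name+".pkl","wb")); return p,im,d
E
python3 - <<'E'
from look import *
plan((452,-258,62),part_yaw=-4)
p,im,d=look("wrist","w_large"); W=cloud(p,d)
m=(d>0)&(W[...,2]>70)&(W[...,2]<90)&(abs(W[...,0]-452)<50)&(abs(W[...,1]+248)<50)
P=W[m];print(len(P),cv2.minAreaRect(P[:,:2].astype(np.float32)) if len(P) else 0, P[:,2].max())
E
```

```text
t 2.23 pos [ 451.8 -256.7  199. ] j [-0.517  0.186 -0.306  1.082  0.    -2.01 ] open 1.001 F [-0.9  0.9 -0.3]
shift [ 0.137  -0.0006 -0.0015] turn -0.5
1654 ((452.3222351074219, -249.1900634765625), (28.090656280517578, 48.19502258300781), 86.44281768798828) 85.28832700270092
```

View pics/w_large.png

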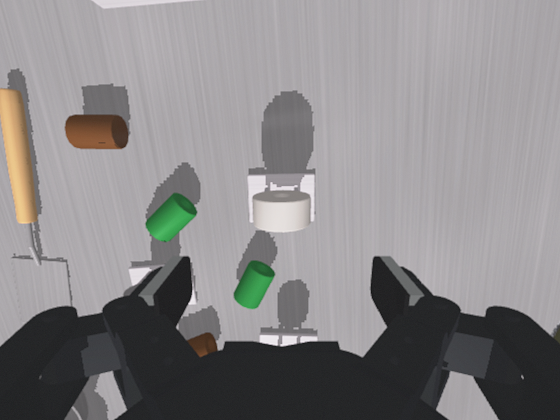

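The wrist view shows the large roller at (282,210) on its stand. The cloud puts its centre at (452.3, −249.2) with yaw −3.6°. Next I'm descending with the pads about 9 mm behind its middle.

servo_tool(
  motion=[
    [1, [0.04, 0, -0.001], 0],
    [1, [0.08, 0, -0.001], 0],
    [1, [0.12, 0, -0.001], 0],
    [1, [0.15, 0, -0.001], 0],
    [1, [0.157, 0, -0.001], 0],
    [1, [0.157, 0, -0.001], 0],
    [0, [0.157, 0, -0.001], 0],
    [0, [0.157, 0, -0.001], 0],
    [0, [0.157, 0, -0.001], 0],
    [0, [0.157, 0, -0.001], 0],
  ],
)

```text
t: 3.12
position: [453.8, -257.1, 46.1]
tool_rot: [-2.045, 1.567, -0.549]
wrist_force: [-2.4, 1.5, 8.6]
opening: 0.626
```

servo_tool(
  motion=[
    [0, [0, 0, 0], 0],
    [0, [0, 0, 0], 0],
    [0, [0, 0, 0], 0],
    [0, [0, 0, 0], 0],
  ],
)

```text
t: 3.45
position: [453.7, -257.1, 46.1]
tool_rot: [-1.971, 1.568, -0.475]
wrist_force: [-1.5, 2.0, 8.3]
opening: 0.625
```

Grip width is 0.625 × 85 ≈ 53 mm, so the roller is held. I'm lifting it, and I'll refine the shaft line from the top image.

servo_tool(
  motion=[
    [0, [-0.02, 0, 0], 0],
    [0, [-0.06, 0, 0], 0],
    [0, [-0.09, 0, 0], 0],
    [0, [-0.09, 0, 0], 0],
    [0, [-0.09, 0, 0], 0],
  ],
)

```text
t: 3.87
position: [454.9, -257.7, 137.0]
tool_rot: [-2.005, 1.564, -0.509]
wrist_force: [-1.7, 0.7, -1.6]
opening: 0.624
```

```bash
python3 - <<'E'
from look import *
print(pose()[0]['position'],pose()[0]['wrist_force'],yawnow())
p,im,d=look("wrist","w_l2")
p,im,d=pickle.load(open("top0.pkl","rb"));W=np.load("topW.npy")
P=[]
for u in range(180,214):
    v=np.nonzero((d[:,u]>0)&(W[:,u,2]>98)&(W[:,u,2]<118)&(W[:,u,0]>560)&(W[:,u,0]<620))[0]
    P.append((u,v.mean(),len(v)))
P=np.array(P);
L=np.array([ray(p,u,v,105)for u,v,_ in P]);print(P[:,2])
f=np.polyfit(L[:,1],L[:,0],1);print("x=",f,"deg",np.degrees(np.arctan(-f[0])), "at y=150",np.polyval(f,150),"235",np.polyval(f,235),"ends",L[0],L[-1], ray(p,215.5,np.polyval(np.polyfit(P[:,0],P[:,1],1),215.5),105))
# machine top corner fit
m=(d>0)&(W[...,2]>208)&(W[...,2]<222)&(W[...,1]>150)&(W[...,0]>400)&(W[...,0]<750)
c=max(cv2.findContours(m.astype(np.uint8),cv2.RETR_EXTERNAL,cv2.CHAIN_APPROX_NONE)[0],key=cv2.contourArea).reshape(-1,2)
Q=np.array([ray(p,u,v,215)[:2] for u,v in c],np.float32);print(cv2.minAreaRect(Q))
E
```

```text
[ 454.89167185 -257.74885606  136.98232511] [-1.65182872  0.70137749 -1.6217149 ] 175.7066983722431
[6. 6. 6. 5. 6. 6. 5. 6. 5. 6. 6. 6. 6. 5. 6. 6. 6. 6. 5. 6. 6. 6. 6. 5.
 6. 6. 6. 6. 5. 6. 6. 6. 6. 5.]
x= [-1.72368141e-01  6.23949880e+02] deg 9.779866839203729 at y=150 598.0946591518033 235 583.4433671828757 ends [586.45884131 218.81931335 105.        ] [598.04689407 150.46339198 105.        ] [598.9085539  145.27857918 105.        ]
((571.2799682617188, 300.7715148925781), (169.46322631835938, 140.97055053710938), 9.902461051940918)
```

View pics/w_l2.png

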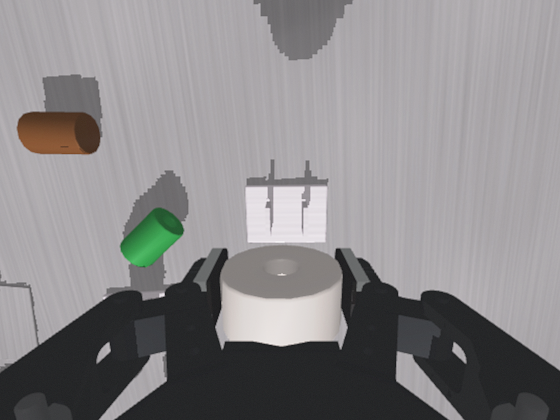

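The roller is held between the pads, with its rear face and hole visible at (282,267). I'll measure its axis relative to the TCP.

```bash
cat >> look.py <<'E'
def heldaxis(name,r,hole_uv,L):
    """hole rear-face centre in the tool frame"""
    p,im,d=pickle.load(open(name+".pkl","rb")); W=cloud(p,d)
    s,pp,R=pose(); T=(W-pp)@R
    u,v=hole_uv
    ring=T[v-22:v+30,u-60:u+60]; ok=d[v-22:v+30,u-60:u+60]>0
    return T,d,im
E
python3 - <<'E'
from look import *
T,d,im=heldaxis("w_l2",28,(282,267),28)
# part points: tool x between -60 and 30, |y|<32, z -40..30
m=(d>0)&(abs(T[...,1])<25)&(T[...,0]>-45)&(T[...,0]<30)&(T[...,2]>-40)&(T[...,2]<30)
v,u=np.nonzero(m);print(u.min(),u.max(),v.min(),v.max(),m.sum())
for vv in (252,256,260,267,275,285,292,300,310,320,335): print(vv,[T[vv,x].round(1).tolist() for x in (240,260,282,300,325)])
E
python3 - <<'E'
import cv2
im=cv2.imread('pics/w_l2.png')[225:375,180:380]
cv2.imwrite('pics/w_l2c.png',cv2.resize(im,None,fx=4,fy=4))
E
```

```text
224 351 245 345 10692
252 [[4.7, -22.5, -6.0], [3.8, -12.2, -6.4], [3.4, -1.1, -6.6], [3.2, 8.0, -6.7], [135.7, 41.2, 49.3]]
256 [[-1.1, -21.7, -6.4], [-0.8, -11.9, -6.2], [-1.9, -1.1, -6.7], [-1.6, 7.7, -6.6], [-1.8, 19.9, -6.7]]
260 [[-5.4, -21.2, -6.2], [-6.4, -11.5, -6.6], [-3.2, -1.1, -5.2], [-6.1, 7.5, -6.5], [-7.4, 19.1, -7.1]]
267 [[-12.8, -20.2, -6.1], [-13.3, -11.0, -6.3], [-3.1, -1.1, -1.5], [-13.6, 7.0, -6.5], [-14.7, 18.1, -7.1]]
275 [[-137.3, -1.2, -66.1], [-22.4, -10.4, -7.0], [-21.7, -1.1, -6.7], [-21.2, 6.6, -6.4], [-22.4, 17.1, -7.1]]
285 [[-29.9, -17.8, -6.5], [-30.7, -9.8, -7.0], [-31.0, -1.1, -7.1], [-30.6, 6.0, -6.9], [-30.2, 16.0, -6.7]]
292 [[-34.4, -17.3, -6.0], [-35.7, -9.5, -6.8], [-35.2, -1.1, -6.5], [-35.7, 5.7, -6.8], [-33.7, 15.5, -5.7]]
300 [[-34.7, -17.3, -2.7], [-37.3, -9.4, -4.3], [-39.1, -1.1, -5.5], [-38.0, 5.6, -4.8], [-32.6, 15.9, -1.5]]
310 [[-34.1, -17.6, 2.1], [-38.4, -9.4, -0.7], [-40.0, -1.1, -1.8], [-39.3, 5.6, -1.4], [-33.5, 15.9, 2.4]]
320 [[-34.7, -17.7, 6.2], [-37.8, -9.5, 4.0], [-38.8, -1.1, 3.3], [-37.7, 5.8, 4.0], [-32.5, 16.2, 7.6]]
335 [[-34.4, -17.9, 13.3], [-37.7, -9.6, 10.7], [-39.0, -1.1, 9.7], [-38.6, 5.8, 10.0], [-33.3, 16.4, 14.1]]
```

View pics/w_l2c.png

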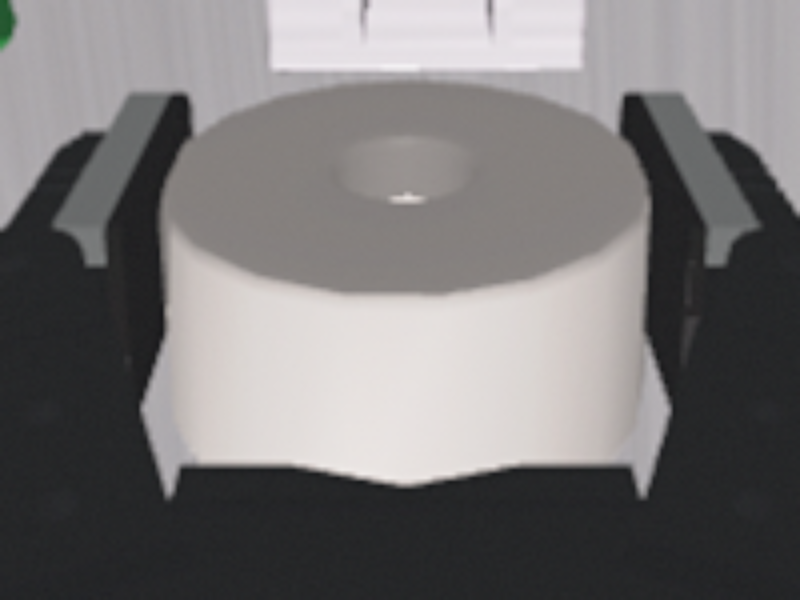

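The roller is centred in the jaws: its axis is 11.5 mm behind the TCP, its rear face at tool z −6.6 and its front at +21.4. I'm carrying it to a point in front of the shaft tip.

```bash
cat >> h.py <<'E'
TIP=np.array([599.5,145.0,105.0]);A=np.array([-0.1699,0.9855,0.]) 
def at(my,z,lat=0):   # TCP for machine y (mm, negative), lateral along machine x
    q=TIP+A*(my+170)+lat*np.array([.9855,.1699,0]); q[2]=z; return q
def mach():
    s,p,R=pose(); q=p-TIP; return "my %.1f lat %.1f z %.1f"%(q@A-170, q@np.array([.9855,.1699,0]), p[2]), np.round(s['wrist_force'],1), round(s['t'],2), round(s['opening'],3)
E
python3 - <<'E'
from h import *
plan(at(-215,137),part_yaw=9.8); print(at(-215,137))
E
```

```text
t 3.92 pos [ 453.5 -257.   135.1] j [-0.516  0.232 -0.403  0.933  0.    -2.011] open 0.624 F [-0.4  0.8 -2.2]
shift [-0.002  -0.1264  0.3681] turn -14.1
[607.1455 100.6525 137.    ]
```

servo_tool(
  motion=[
    [0, [-0.005, -0.126, 0.368], -14.1],
    [0, [-0.005, -0.126, 0.368], -14.1],
    [0, [-0.005, -0.126, 0.368], -14.1],
    [0, [-0.005, -0.126, 0.368], -14.1],
    [0, [-0.005, -0.126, 0.368], -14.1],
    [0, [-0.005, -0.126, 0.368], -14.1],
    [0, [-0.005, -0.126, 0.368], -14.1],
    [0, [-0.005, -0.126, 0.368], -14.1],
    [0, [-0.005, -0.126, 0.368], -14.1],
    [0, [-0.005, -0.126, 0.368], -14.1],
  ],
)

```text
t: 4.75
position: [606.7, 106.3, 137.1]
tool_rot: [-0.046, 1.569, 1.701]
wrist_force: [-0.9, -0.2, -1.6]
opening: 0.63
```

```bash
python3 - <<'E'
from h import *
plan(at(-215,93.5),part_yaw=9.8); print(mach())
E
```

```text
t 4.75 pos [606.7 106.3 137.1] j [ 0.172  0.399 -0.164  1.008  0.002 -1.574] open 0.63 F [-0.9 -0.2 -1.6]
shift [ 0.0436  0.0006 -0.0057] turn 0.3
('my -209.4 lat 0.5 z 137.1', array([-0.9, -0.2, -1.6]), 4.75, 0.63)
```

servo_tool(
  motion=[
    [0, [0.03, 0.0005, 0], 0],
    [0, [0.0436, 0.0005, 0], 0],
    [0, [0.0436, 0.0005, 0], 0],
    [0, [0.0436, 0.0005, 0], 0],
  ],
)

```text
t: 5.08
position: [603.4, 100.6, 93.1]
tool_rot: [1.579, 1.567, -2.962]
wrist_force: [0.1, -0.0, -1.7]
opening: 0.629
```

```bash
python3 - <<'E'
from look import *
print(mach(),yawnow())
p,im,d=look("wrist","w_l3")
im=im[200:350,180:380];cv2.imwrite('pics/w_l3c.png',cv2.resize(im,None,fx=4,fy=4))
p,im,d=look("top","t_l3")
im=im[150:300,120:320];cv2.imwrite('pics/t_l3c.png',cv2.resize(im,None,fx=4,fy=4))
E
```

```text
('my -214.4 lat -3.7 z 93.1', array([ 0.1, -0. , -1.7]), 5.08, 0.629) -170.19392869465628
```

View pics/w_l3c.png

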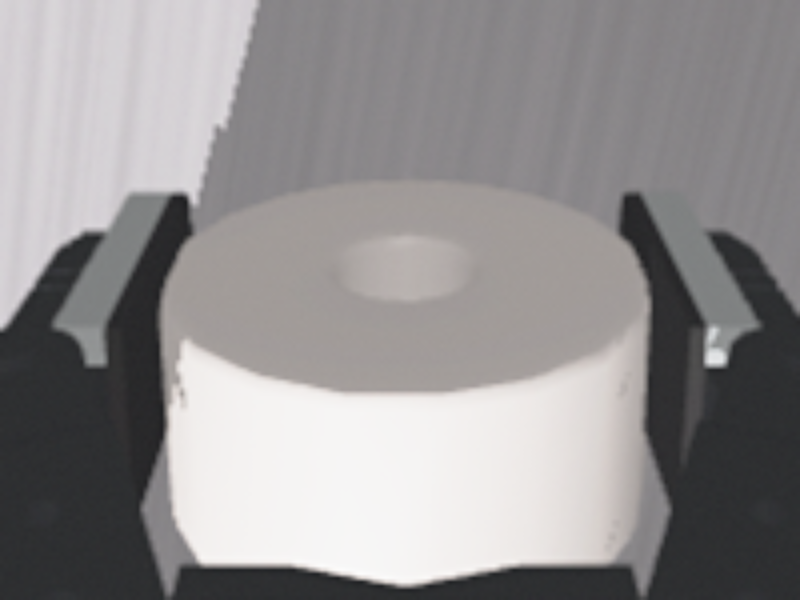

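View pics/t_l3c.png

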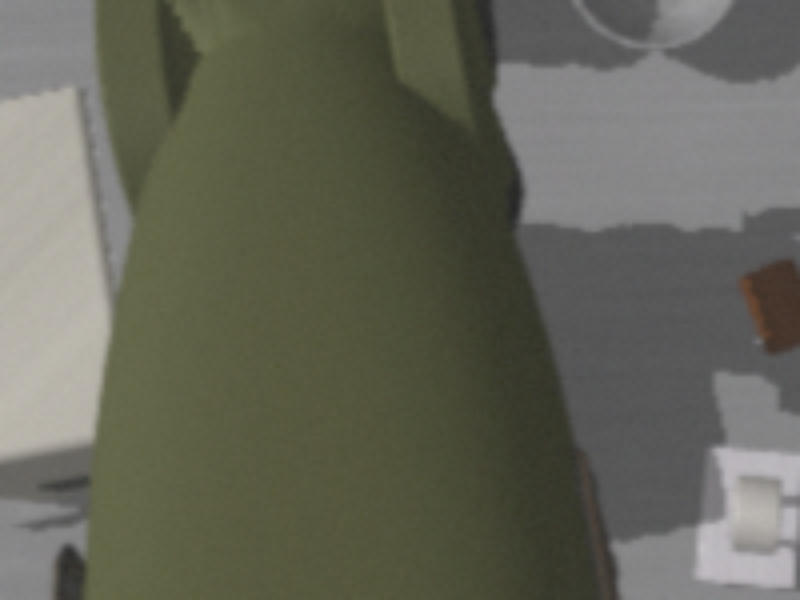

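```bash
python3 - <<'E'
from look import *
print(mach(),pose()[0]['joints'])
p,im,d=look("scene","s_l3")
plan(at(-205,93.5),part_yaw=9.8)
E
```

```text
('my -214.7 lat -1.7 z 95.3', array([ 0.1,  0. , -0.9]), 5.18, 0.624) [ 1.64774520e-01  4.29022582e-01 -2.21777985e-01  9.19625051e-01
 -3.92288850e-05 -1.57667122e+00]
t 5.23 pos [605.9 100.6  95.8] j [ 0.165  0.428 -0.221  0.92  -0.    -1.577] open 0.625 F [ 1.  -0.2 -1. ]
shift [ 0.0023 -0.0012  0.0098] turn -0.0
```

View pics/s_l3.png

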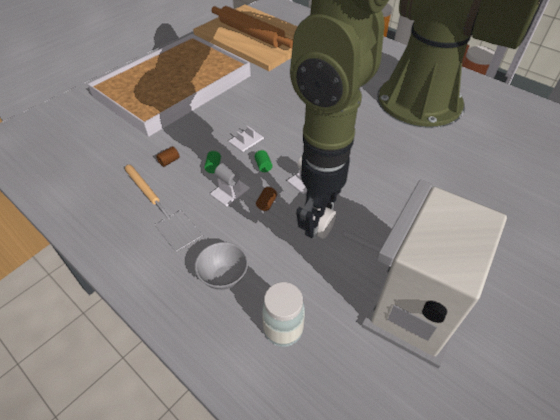

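```bash
python3 - <<'E'
from look import *
p,im,d=pickle.load(open("s_l3.pkl","rb"));W=cloud(p,d)
q=at(-214.7,95.6,-1.2); D=W-q; a=D@A; l=D@np.array([.9855,.1699,0]); h=D[...,2]
m=(d>0)&(abs(l)<150)&(a<150)&(a>-150)&(h>-40)
for lo in range(-40,420,20):
    k=m&(h>=lo)&(h<lo+20)&(abs(a)<110)
    if k.sum()>5: print(lo+96,k.sum(),"a max %.0f  lat %.0f..%.0f"%(np.percentile(a[k],99),np.percentile(l[k],1),np.percentile(l[k],99)))
E
```

```text
76 58 a max 53  lat -22..148
96 488 a max 109  lat -26..149
116 288 a max 22  lat -33..38
136 164 a max 17  lat -51..60
156 234 a max 18  lat -28..64
176 351 a max 20  lat 10..67
196 159 a max 18  lat 21..49
216 374 a max 38  lat -6..37
236 420 a max 38  lat -5..37
256 486 a max 37  lat -14..36
276 444 a max 36  lat -5..35
296 490 a max 38  lat -8..37
316 632 a max 37  lat -8..36
336 583 a max 36  lat -7..35
356 490 a max 39  lat -6..40
376 590 a max 38  lat -27..46
396 957 a max 44  lat -35..47
416 1387 a max 44  lat -38..47
436 1459 a max 43  lat -38..46
456 1602 a max 41  lat -39..42
476 1441 a max 36  lat -36..42
496 1044 a max 51  lat -4..41
```

The arm's visible hand is slim (±20 mm) up to z ≈ 206, but I'll keep to the stated body size. I'm starting the insertion slowly.

servo_tool(
  motion=[
    [0, [0.002, -0.001, 0.005], 0],
    [0, [0.002, -0.001, 0.012], 0],
    [0, [0.002, -0.001, 0.02], 0],
    [0, [0.002, -0.001, 0.028], 0],
    [0, [0.002, -0.001, 0.033], 0],
    [0, [0.002, -0.001, 0.033], 0],
    [0, [0.002, -0.001, 0.033], 0],
  ],
)

```text
t: 5.82
position: [601.5, 135.3, 93.7]
tool_rot: [-0.958, 1.568, 0.785]
wrist_force: [2.2, 2.4, 2.6]
opening: 0.625
```

```bash
python3 - <<'E'
from look import *
print(mach())
p,im,d=look("wrist","w_l4")
print(mach())
im=im[200:350,180:380];cv2.imwrite('pics/w_l4c.png',cv2.resize(im,None,fx=4,fy=4))
E
```

```text
('my -179.8 lat 0.3 z 93.7', array([2.2, 2.4, 2.6]), 5.82, 0.625)
('my -180.1 lat 0.3 z 93.7', array([1.9, 3.2, 3.4]), 5.87, 0.627)
```

View pics/w_l4c.png

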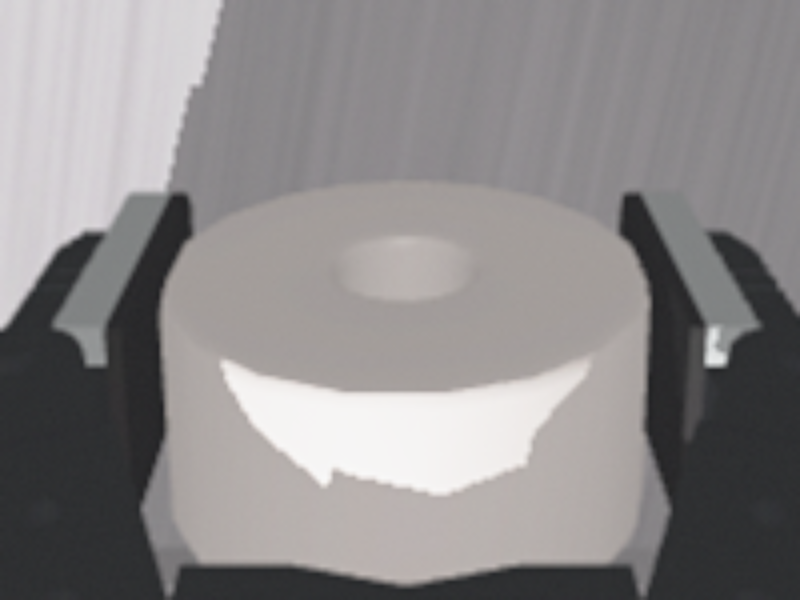

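The front face is about 11 mm past the tip with forces of only 2–3 N, so the roller is on. Raising it 1 mm and continuing.

servo_tool(
  motion=[
    [0, [-0.001, -0.0005, 0.006], 0],
    [0, [-0.001, -0.0005, 0.014], 0],
    [0, [-0.001, -0.0005, 0.022], 0],
    [0, [-0.001, -0.0005, 0.027], 0],
    [0, [-0.001, -0.0005, 0.027], 0],
    [0, [-0.001, -0.0005, 0.027], 0],
  ],
)

```text
t: 6.37
position: [596.7, 161.9, 94.1]
tool_rot: [-0.408, 1.569, 1.335]
wrist_force: [0.4, 4.0, 4.1]
opening: 0.625
```

```bash
python3 - <<'E'
from look import *
print(mach())
p,im,d=look("wrist","w_l5")
print(mach())
im=im[200:350,180:380];cv2.imwrite('pics/w_l5c.png',cv2.resize(im,None,fx=4,fy=4))
E
```

```text
('my -152.9 lat 0.1 z 94.1', array([0.4, 4. , 4.1]), 6.37, 0.625)
('my -153.0 lat 0.1 z 94.1', array([2.9, 3.6, 3.4]), 6.42, 0.627)
```

View pics/w_l5c.png

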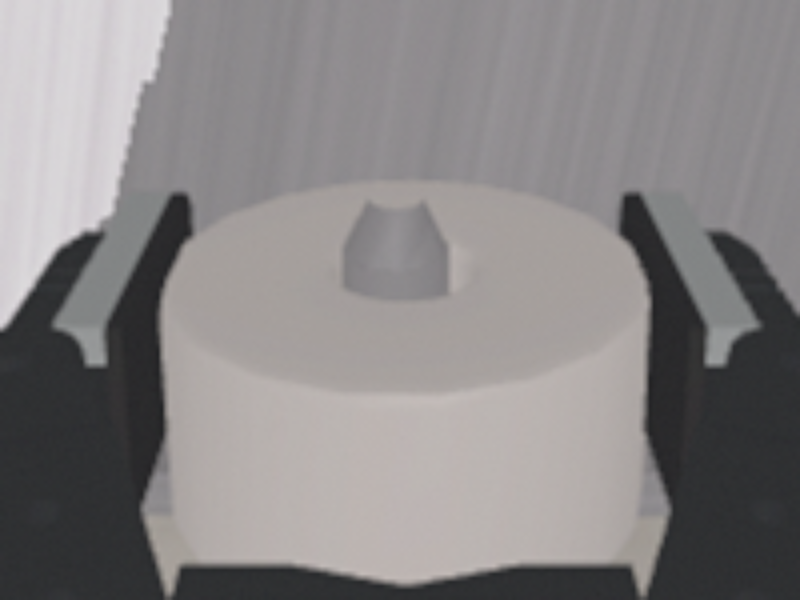

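The tapered tip shows through the hole at crop (395,250), left of and above centre in tool terms. I'm correcting up 1.5 mm and sideways 1.2 mm, then continuing to TCP y ≈ −128.

servo_tool(
  motion=[
    [0, [-0.0015, -0.0012, 0.002], 0],
    [0, [-0.0015, -0.0012, 0.008], 0],
    [0, [-0.0015, -0.0012, 0.015], 0],
    [0, [-0.0015, -0.0012, 0.021], 0],
    [0, [-0.0015, -0.0012, 0.024], 0],
    [0, [-0.0015, -0.0012, 0.024], 0],
    [0, [-0.0015, -0.0012, 0.024], 0],
  ],
)

```text
t: 7.0
position: [593.0, 184.5, 94.9]
tool_rot: [1.82, 1.57, -2.72]
wrist_force: [-0.4, -0.6, -0.8]
opening: 0.624
```

```bash
python3 - <<'E'
from look import *
print(mach())
p,im,d=look("wrist","w_l6")
print(mach())
im=im[200:350,180:380];cv2.imwrite('pics/w_l6c.png',cv2.resize(im,None,fx=4,fy=4))
T,d,_=heldaxis("w_l6",0,(0,0),0)
# shaft points (tool): rear of roller
m=(d>0)&(abs(T[...,1])<9)&(T[...,2]<-9)&(T[...,2]>-80)&(T[...,0]>-30)&(T[...,0]<10)
P=T[m];print(m.sum(),"tip z",P[:,2].min(),np.percentile(P[:,2],2))
E
```

```text
('my -130.0 lat 0.3 z 94.9', array([-0.4, -0.6, -0.8]), 7.0, 0.624)
('my -130.3 lat 0.5 z 95.1', array([-0.4, -0.6, -1.3]), 7.05, 0.623)
1694 tip z -37.36298032710708 -36.46683518606824
```

View pics/w_l6c.png

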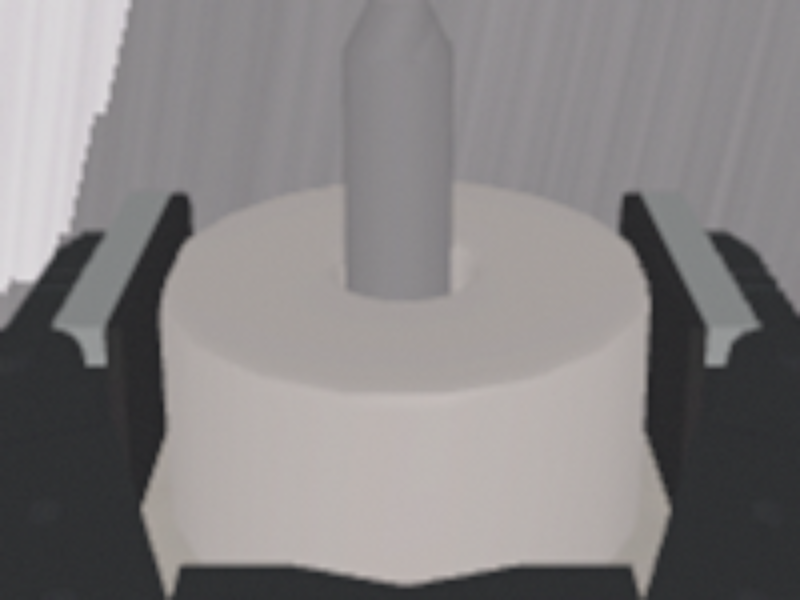

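The roller is well on the shaft with near-zero force. The depth data puts the tip 37 mm behind the TCP, so my tip estimate needs a 2.5 mm shift. Next I advance 4 mm, release, rise and back off. Then I'll turn the hand 90° so an open finger's back can push the roller home while the hand's body stays away from the brow.

servo_tool(
  motion=[
    [0, [-0.0005, -0.0005, 0.004], 0],
    [0, [-0.0005, -0.0005, 0.004], 0],
    [0.75, [-0.0005, -0.0005, 0.004], 0],
    [1, [-0.0005, -0.0005, 0.004], 0],
    [1, [-0.0005, -0.0005, 0.004], 0],
    [1, [-0.0005, -0.0005, 0.004], 0],
    [1, [-0.0005, -0.0005, 0.004], 0],
  ],
)

```text
t: 7.63
position: [593.5, 188.3, 95.9]
tool_rot: [-1.26, 1.571, 0.481]
wrist_force: [0.2, -0.2, -0.5]
opening: 1.0
```

```bash
sed -i 's/^TIP=.*;A=/TIP=np.array([600.2,147.65,106.5]);A=/' h.py; python3 - <<'E'
from look import *
print(mach())
p,im,d=look("wrist","w_l7")
print(mach())
E
```

```text
('my -128.8 lat 0.3 z 95.9', array([ 0.2, -0.2, -0.5]), 7.63, 1.0)
('my -128.9 lat 0.2 z 95.9', array([0.7, 0.2, 0.2]), 7.68, 0.998)
```

View pics/w_l7.png

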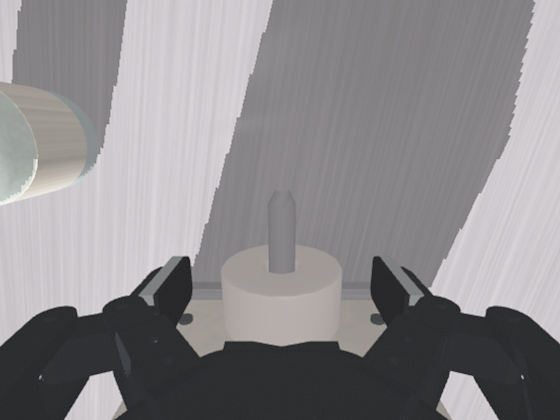

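The roller is free on the shaft, with the tip at (282,195) and the roller at (282,300). Rising, then backing off and turning 90°.

servo_tool(
  motion=[
    [1, [-0.035, 0, 0], 0],
    [1, [-0.07, 0, 0], 0],
    [1, [-0.075, 0, -0.03], 0],
    [1, [-0.075, 0, -0.06], 8],
    [1, [-0.075, 0, -0.08], 15],
    [1, [-0.075, 0, -0.08], 22],
    [1, [-0.075, 0, -0.08], 29],
    [1, [-0.075, 0, -0.08], 36],
    [1, [-0.075, 0, -0.08], 43],
    [1, [-0.075, 0, -0.08], 50],
  ],
)

```text
t: 8.52
position: [607.0, 109.3, 170.8]
tool_rot: [-1.169, 1.571, -0.307]
wrist_force: [0.4, 0.8, 0.1]
opening: 0.998
```

servo_tool(
  motion=[
    [1, [0, 0, 0], 40],
    [1, [0, 0, 0], 40],
    [1, [0, 0, 0], 40],
    [1, [0, 0, 0], 40],
    [1, [0, 0, 0], 40],
    [1, [0, 0, 0], 40],
    [1, [0, 0, 0], 40],
  ],
)

```text
t: 9.1
position: [607.0, 109.4, 170.8]
tool_rot: [-0.702, 1.571, -0.533]
wrist_force: [-0.9, 0.7, -0.7]
opening: 0.999
```

```bash
python3 - <<'E'
from look import *
print(mach(),yawnow(),get_state()['joints'])
p,im,d=look("wrist","w_l8")
s,pp,R=pose();print(R.round(2).tolist())
T=(cloud(p,d)-pp)@R
# +y finger (image right): extents
m=(d>0)&(T[...,1]>35)&(T[...,1]<75)&(T[...,0]>-60)&(T[...,0]<20)&(abs(T[...,2])<20)
P=T[m]
for lo in range(-60,20,5):
    k=(P[:,0]>=lo)&(P[:,0]<lo+5)
    if k.sum()>3: print(lo,k.sum(),"y",P[k,1].min().round(1),P[k,1].max().round(1),"z",P[k,2].min().round(1),P[k,2].max().round(1))
plan(at(-204,140))
E
```

```text
('my -208.8 lat 0.2 z 170.8', array([-0.9,  0.7, -0.7]), 9.1, 0.999) 99.70801490894513 [ 1.78372768e-01  3.78086413e-01 -1.14463676e-01  1.07818617e+00
 -5.17411323e-05  8.93594065e-03]
[[-0.0, -0.17, 0.99], [-0.0, 0.99, 0.17], [-1.0, -0.0, -0.0]]
-60 2666 y 37.7 74.9 z -13.9 12.6
-55 846 y 39.6 73.5 z -14.0 -5.6
-50 218 y 43.9 66.7 z -14.1 -5.7
-45 401 y 42.1 49.6 z -11.5 -1.2
-40 330 y 42.1 56.2 z -11.5 4.2
-35 390 y 42.0 56.3 z -11.2 10.6
-30 407 y 42.1 56.8 z -11.5 11.6
-25 331 y 42.2 56.3 z -11.4 10.9
-20 301 y 42.2 56.2 z -11.3 11.4
-15 248 y 42.3 55.0 z -11.2 11.1
-10 107 y 42.4 43.3 z -10.3 10.8
t 9.15 pos [607.  109.4 170.8] j [ 0.178  0.378 -0.114  1.078 -0.     0.006] open 1.002 F [-0.5 -0.6  0.7]
shift [ 0.0308  0.0048 -0.0002] turn 0
```

View pics/w_l8.png

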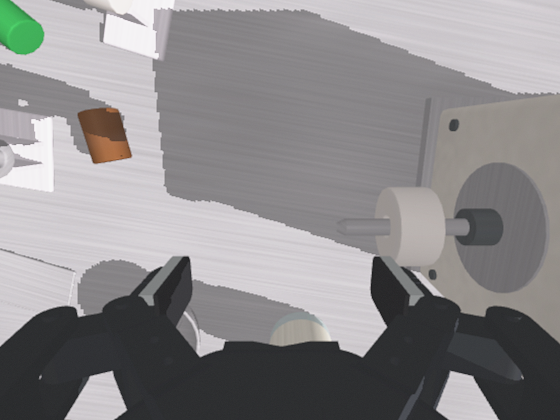

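The side view is clear: the roller is at (410,227), there is bare shaft at (457,227), and the shoulder is at (480,227). The finger backs stand 56 mm from the TCP. I'm lowering so the tips clear the top of the shaft.

servo_tool(
  motion=[
    [1, [0.03, 0, 0], 0],
    [1, [0.055, 0, 0], 0],
    [1, [0.063, 0, 0], 0],
    [1, [0.063, 0, 0], 0],
    [1, [0.063, 0, 0.0], 0],
    [1, [0.063, 0.01, 0], 0],
    [1, [0.063, 0.016, 0], 0],
    [1, [0.063, 0.022, 0], 0],
    [1, [0.063, 0.022, 0], 0],
  ],
)

```text
t: 9.9
position: [603.2, 132.8, 108.2]
tool_rot: [0.698, 1.57, 0.871]
wrist_force: [-0.3, -0.6, 0.5]
opening: 1.0
```

```bash
python3 - <<'E'
from look import *
print(mach())
p,im,d=look("wrist","w_l9")
E
```

```text
('my -185.2 lat 0.5 z 108.2', array([-0.3, -0.6,  0.5]), 9.9, 1.0)
```

View pics/w_l9.png

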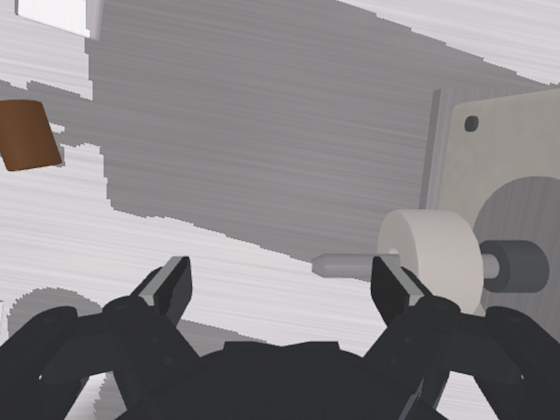

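The finger back is against the roller. I'm pushing on.

servo_tool(
  motion=[
    [1, [0, 0.004, 0], 0],
    [1, [0, 0.008, 0], 0],
    [1, [0, 0.012, 0], 0],
    [1, [0, 0.015, 0], 0],
    [1, [0, 0.017, 0], 0],
    [1, [0, 0.018, 0], 0],
  ],
)

```text
t: 10.45
position: [600.2, 149.2, 107.8]
tool_rot: [-0.685, 1.571, -0.513]
wrist_force: [0.4, -2.1, 1.3]
opening: 1.001
```

servo_tool(
  motion=[
    [1, [0, 0.001, 0], 0],
    [1, [0, 0.002, 0], 0],
    [1, [0, 0.003, 0], 0],
    [1, [0, 0.003, 0], 0],
  ],
)

```text
t: 10.78
position: [599.6, 152.0, 107.8]
tool_rot: [1.623, 1.571, 1.794]
wrist_force: [-0.3, -0.2, -0.4]
opening: 1.0
```

```bash
python3 - <<'E'
from look import *
print(mach())
p,im,d=look("wrist","w_l10")
E
```

```text
('my -165.7 lat 0.2 z 107.8', array([-0.3, -0.2, -0.4]), 10.78, 1.0)
```

View pics/w_l10.png

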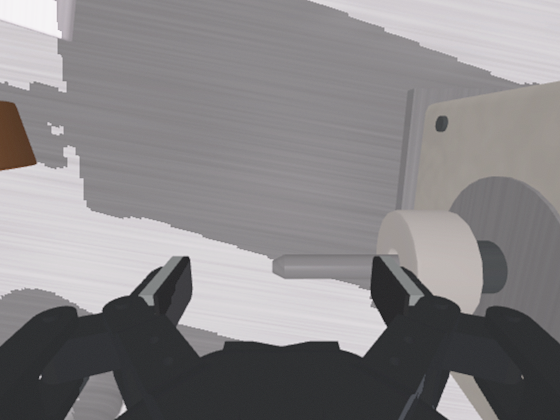

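servo_tool(
  motion=[
    [1, [0, 0.001, 0], 0],
    [1, [0, 0.002, 0], 0],
    [1, [0, 0.003, 0], 0],
    [1, [0, 0.003, 0], 0],
  ],
)

```text
t: 11.17
position: [599.4, 153.2, 108.1]
tool_rot: [-1.534, 1.567, -1.364]
wrist_force: [0.1, -6.6, 2.1]
opening: 0.999
```

servo_tool(
  motion=[
    [1, [0, 0.002, 0], 0],
    [1, [0, 0.003, 0], 0],
    [1, [0, 0.003, 0], 0],
  ],
)

```text
t: 11.42
position: [599.5, 153.5, 108.6]
tool_rot: [-1.495, 1.562, -1.327]
wrist_force: [0.1, -16.7, 7.8]
opening: 1.002
```

```bash
python3 - <<'E'
from look import *
print(mach())
p,im,d=look("wrist","w_l11")
cv2.imwrite("pics/w_l11c.png",cv2.resize(im[180:330,360:560],None,fx=4,fy=4))
E
```

```text
('my -164.1 lat 0.3 z 108.6', array([  0.1, -16.7,   7.8]), 11.42, 1.002)
```

View pics/w_l11c.png

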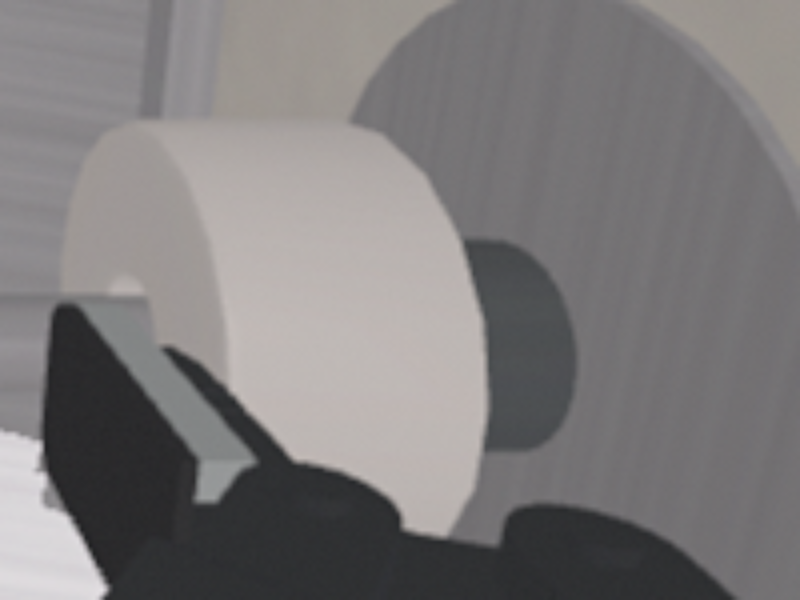

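The roller is hard against the shoulder. There is a firm stop at 17 N with the TCP at −164.1 mm (predicted −164), and the picture shows no bare shaft between roller and shoulder. Backing off, then on to the small roller.

servo_tool(
  motion=[
    [1, [0, -0.015, 0], 0],
    [1, [0, -0.03, 0], 0],
    [1, [-0.03, -0.045, 0], 0],
    [1, [-0.07, -0.05, 0], 0],
    [1, [-0.09, -0.05, 0], 0],
    [1, [-0.09, -0.05, 0], 0],
  ],
)

```text
t: 11.97
position: [610.3, 108.0, 203.2]
tool_rot: [0.121, 1.562, 0.291]
wrist_force: [1.1, -0.2, 0.2]
opening: 0.998
```

```bash
python3 - <<'E'
from h import *
print(mach());plan((459,-53,200),part_yaw=-7)
E
```

```text
('my -210.8 lat 3.3 z 203.2', array([ 1.1, -0.2,  0.2]), 11.97, 0.998)
t 11.97 pos [610.3 108.  203.2] j [ 1.750e-01  3.590e-01 -6.600e-02  1.137e+00  1.000e-03  5.000e-03] open 0.998 F [ 1.1 -0.2  0.2]
shift [ 0.0016 -0.1331 -0.1764] turn -73.3
```

servo_tool(
  motion=[
    [1, [0.002, -0.133, -0.176], -73.3],
    [1, [0.002, -0.133, -0.176], -73.3],
    [1, [0.002, -0.133, -0.176], -73.3],
    [1, [0.002, -0.133, -0.176], -73.3],
    [1, [0.002, -0.133, -0.176], -73.3],
    [1, [0.002, -0.133, -0.176], -73.3],
    [1, [0.002, -0.133, -0.176], -73.3],
    [1, [0.002, -0.133, -0.176], -73.3],
    [1, [0.002, -0.133, -0.176], -73.3],
    [1, [0.002, -0.133, -0.176], -73.3],
  ],
)

```text
t: 12.8
position: [455.8, -52.9, 195.1]
tool_rot: [0.642, 1.57, 2.063]
wrist_force: [-0.3, 0.7, -0.2]
opening: 1.005
```

servo_tool(
  motion=[
    [1, [0, 0, 0], -2],
    [1, [0, 0, 0], -2],
    [1, [0, 0, 0], -2],
  ],
)

```text
t: 13.05
position: [456.0, -52.7, 195.2]
tool_rot: [0.993, 1.57, 2.441]
wrist_force: [-0.1, -0.4, 0.0]
opening: 1.0
```

```bash
python3 - <<'E'
from look import *
plan((459,-53,200),part_yaw=-7)
p,im,d=look("wrist","w_s1"); W=cloud(p,d)
m=((d>0)&(W[...,2]>64)&(W[...,2]<80)&(abs(W[...,0]-459)<50)&(abs(W[...,1]+45)<50)).astype(np.uint8)
k,lab,st,ce=cv2.connectedComponentsWithStats(m);P=W[lab==1+np.argmax(st[1:,4])]
r=cv2.minAreaRect(P[:,:2].astype(np.float32));print(len(P),r,P[:,2].max())
E
```

```text
t 13.05 pos [456.  -52.7 195.2] j [-1.150e-01  7.500e-02 -4.440e-01  1.053e+00  1.000e-03 -1.563e+00] open 1.0 F [-0.1 -0.4  0. ]
shift [-0.0048 -0.003   0.    ] turn -0.0
1039 ((460.28289794921875, -44.34470748901367), (23.9177188873291, 36.09084701538086), 83.72237396240234) 77.08337535915503
```

View pics/w_s1.png

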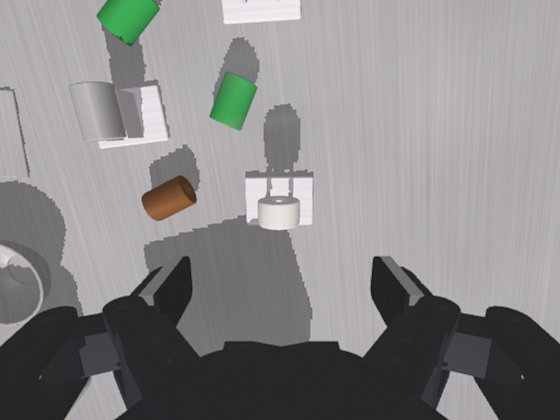

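The small roller is at (278,210), on its stand: centre (460.3, −44.3), yaw −6.3°. Descending to grip it 8 mm behind its middle.

servo_tool(
  motion=[
    [0.75, [0.04, -0.0034, 0], 0],
    [0.75, [0.08, -0.0034, 0], 0],
    [0.75, [0.12, -0.0034, 0], 0],
    [0.75, [0.142, -0.0034, 0], 0],
    [0.75, [0.149, -0.0034, 0], 0],
    [0.75, [0.149, -0.0034, 0], 0],
    [0.75, [0.149, -0.0034, 0], 0],
    [0, [0.149, -0.0034, 0], 0],
    [0, [0.149, -0.0034, 0], 0],
    [0, [0.149, -0.0034, 0], 0],
  ],
)

```text
t: 13.93
position: [461.2, -53.1, 48.5]
tool_rot: [-1.52, 1.568, -0.07]
wrist_force: [-2.2, 0.2, 5.9]
opening: 0.441
```

servo_tool(
  motion=[
    [0, [0, 0, 0], 0],
    [0, [0, 0, 0], 0],
    [0, [0, 0, 0], 0],
    [0, [-0.02, 0, 0], 0],
    [0, [-0.06, 0, 0], 0],
    [0, [-0.09, 0, 0], 0],
    [0, [-0.09, 0, 0], 0],
    [0, [-0.09, 0, 0], 0],
  ],
)

```text
t: 14.6
position: [462.1, -53.2, 139.6]
tool_rot: [-1.557, 1.565, -0.108]
wrist_force: [0.3, 0.7, -1.8]
opening: 0.438
```

```bash
cat >> look.py <<'E'
def held(name,r):
    s,pp,R=pose(); p,im,d=look("wrist",name); T=(cloud(p,d)-pp)@R
    cv2.imwrite(f'pics/{name}c.png',cv2.resize(im[200:350,180:380],None,fx=4,fy=4))
    m=(d>0)&(abs(T[...,1])<r-3)&(T[...,0]>-55)&(T[...,0]<25)&(T[...,2]>-45)&(T[...,2]<40)
    P=T[m]; top=P[(abs(P[:,1])<3)]
    # rear-face points: cells where x spreads
    face=P[(P[:,2]<np.percentile(P[:,2],5)+4)]
    print("top x",np.percentile(top[:,0],3).round(1),"axis x",(np.percentile(top[:,0],3)+r).round(1),"rear z median",np.median(face[:,2]).round(1),"y range",P[:,1].min().round(1),P[:,1].max().round(1))
    cc=np.polyfit(face[:,0],face[:,2],1);print("face slope",cc.round(3), "R cam y",(R.T@(-np.array(p['R']).T@p['t']-pp)).round(1))
    return T,d,im
E
python3 - <<'E'
from look import *
plan((0,0,0));held("w_s2",20)
E
```

```text
t 14.6 pos [462.1 -53.2 139.6] j [-0.115  0.125 -0.523  0.917  0.    -1.564] open 0.438 F [ 0.3  0.7 -1.8]
shift [ 0.1368  0.466  -0.0031] turn 0
top x -28.3 axis x -8.3 rear z median -2.7 y range -17.0 17.0
face slope [-0.022 -2.622] R cam y [-135.4   -0.2  -65.6]
```

View pics/w_s2c.png

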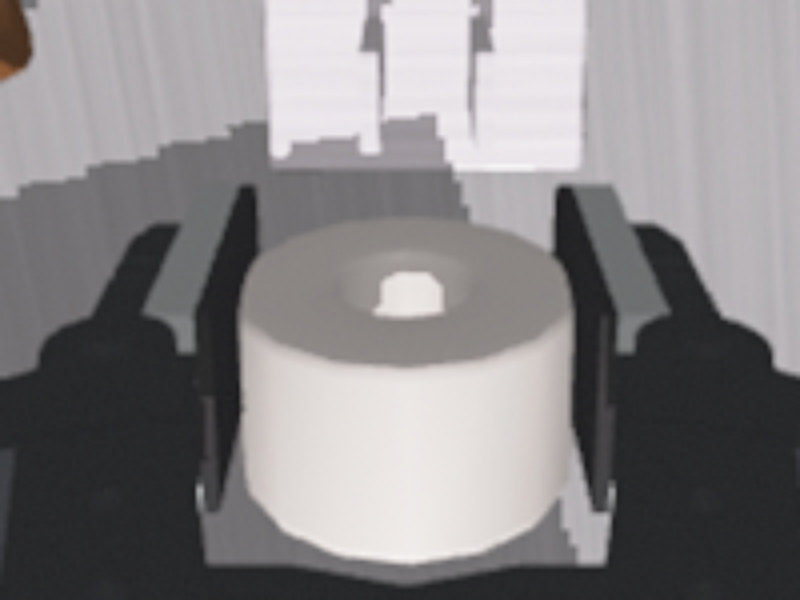

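The small roller is held squarely: its axis is 8.3 mm behind the TCP, the front face at +21.3 and the rear at −2.7. Carrying it to the shaft.

```bash
python3 - <<'E'
from h import *
plan(at(-212,137),part_yaw=9.8)
E
```

```text
t 14.65 pos [460.6 -53.1 138. ] j [-0.115  0.127 -0.525  0.916  0.    -1.564] open 0.441 F [ 0.4 -1.1 -0.5]
shift [ 0.0013 -0.1263  0.1759] turn -16.7
```

servo_tool(
  motion=[
    [0, [0, -0.126, 0.176], -16.7],
    [0, [0, -0.126, 0.176], -16.7],
    [0, [0, -0.126, 0.176], -16.7],
    [0, [0, -0.126, 0.176], -16.7],
    [0, [0, -0.126, 0.176], -16.7],
    [0, [0, -0.126, 0.176], -16.7],
    [0, [0, -0.126, 0.176], -16.7],
    [0, [0, -0.126, 0.176], -16.7],
  ],
)

```text
t: 15.32
position: [604.7, 106.3, 135.0]
tool_rot: [1.713, 1.567, -2.828]
wrist_force: [-0.8, 0.3, -0.9]
opening: 0.439
```

```bash
python3 - <<'E'
from h import *
print(mach(),yawnow());plan(at(-212,98.2),part_yaw=9.8)
E
```

```text
('my -211.5 lat -2.6 z 135.0', array([-0.8,  0.3, -0.9]), 15.32, 0.439) -170.1960056355117
t 15.32 pos [604.7 106.3 135. ] j [ 0.174  0.4   -0.168  1.007 -0.    -1.568] open 0.439 F [-0.8  0.3 -0.9]
shift [ 0.0368 -0.0027 -0.0005] turn 0.0
```

servo_tool(
  motion=[
    [0, [0.02, -0.0015, 0], 0],
    [0, [0.036, -0.0015, 0], 0],
    [0, [0.036, -0.0015, 0], 0],
    [0, [0.036, -0.0015, 0], 0],
    [0, [0.036, -0.0015, 0], 0],
  ],
)

```text
t: 15.73
position: [607.1, 105.8, 101.5]
tool_rot: [2.238, 1.571, -2.305]
wrist_force: [-0.9, 0.5, -1.3]
opening: 0.437
```

```bash
python3 - <<'E'
from look import *
print(mach());snapshot("top");snapshot("top");print(mach());plan(at(-178,98.2),part_yaw=9.8)
E
```

```text
('my -212.4 lat -0.3 z 101.5', array([-0.9,  0.5, -1.3]), 15.73, 0.437)
('my -212.1 lat 0.7 z 102.1', array([-0.2,  0.4,  0. ]), 15.83, 0.44)
t 15.83 pos [608.1 106.3 102.1] j [ 0.173  0.428 -0.206  0.935 -0.    -1.567] open 0.44 F [-0.2  0.4  0. ]
shift [0.0039 0.0008 0.0341] turn -0.1
```

servo_tool(
  motion=[
    [0, [0.0035, 0.0005, 0.005], 0],
    [0, [0.0035, 0.0005, 0.012], 0],
    [0, [0.0035, 0.0005, 0.02], 0],
    [0, [0.0035, 0.0005, 0.028], 0],
    [0, [0.0035, 0.0005, 0.035], 0],
    [0, [0.0035, 0.0005, 0.042], 0],
    [0, [0.0035, 0.0005, 0.042], 0],
    [0, [0.0035, 0.0005, 0.042], 0],
  ],
)

```text
t: 16.5
position: [599.9, 148.7, 97.3]
tool_rot: [-3.123, 1.571, -1.381]
wrist_force: [1.1, 0.8, -1.3]
opening: 0.44
```

```bash
python3 - <<'E'
from look import *
print(mach());T,d,im=held("w_s3",20);print(mach())
E
```

```text
('my -168.9 lat -0.1 z 97.3', array([ 1.1,  0.8, -1.3]), 16.5, 0.44)
top x -28.2 axis x -8.2 rear z median -2.8 y range -17.0 17.0
face slope [-0.022 -2.62 ] R cam y [-135.3   -0.2  -65.6]
('my -169.3 lat -0.1 z 97.3', array([ 0.9, -0.7, -0.5]), 16.55, 0.439)
```

View pics/w_s3c.png

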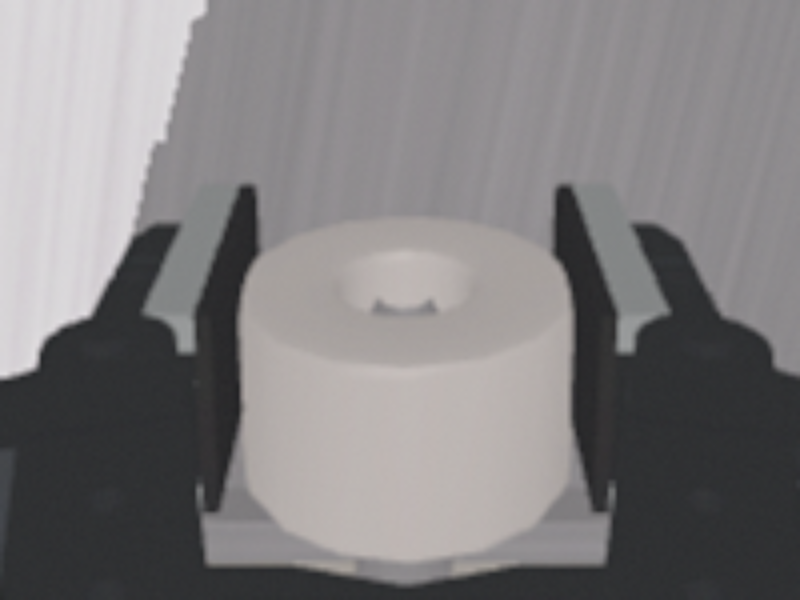

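The tip is visible inside the hole and centred at (405,305). Continuing along the shaft.

servo_tool(
  motion=[
    [0, [-0.001, -0.0003, 0.007], 0],
    [0, [-0.001, -0.0003, 0.014], 0],
    [0, [-0.001, -0.0003, 0.021], 0],
    [0, [-0.001, -0.0003, 0.028], 0],
    [0, [-0.001, -0.0003, 0.033], 0],
    [0, [-0.001, -0.0003, 0.036], 0],
    [0, [-0.001, -0.0003, 0.036], 0],
  ],
)

```text
t: 17.13
position: [594.0, 184.4, 98.3]
tool_rot: [0.245, 1.571, 1.988]
wrist_force: [0.3, -0.3, -0.6]
opening: 0.439
```

```bash
python3 - <<'E'
from look import *
print(mach());T,d,im=held("w_s4",20);print(mach())
E
```

```text
('my -132.7 lat 0.1 z 98.3', array([ 0.3, -0.3, -0.6]), 17.13, 0.439)
top x -28.1 axis x -8.1 rear z median -31.5 y range -17.0 17.0
face slope [ -0.937 -42.474] R cam y [-135.3   -0.2  -65.6]
('my -133.2 lat 0.2 z 98.3', array([-0.4,  0. , -0.4]), 17.18, 0.439)
```

View pics/w_s4c.png

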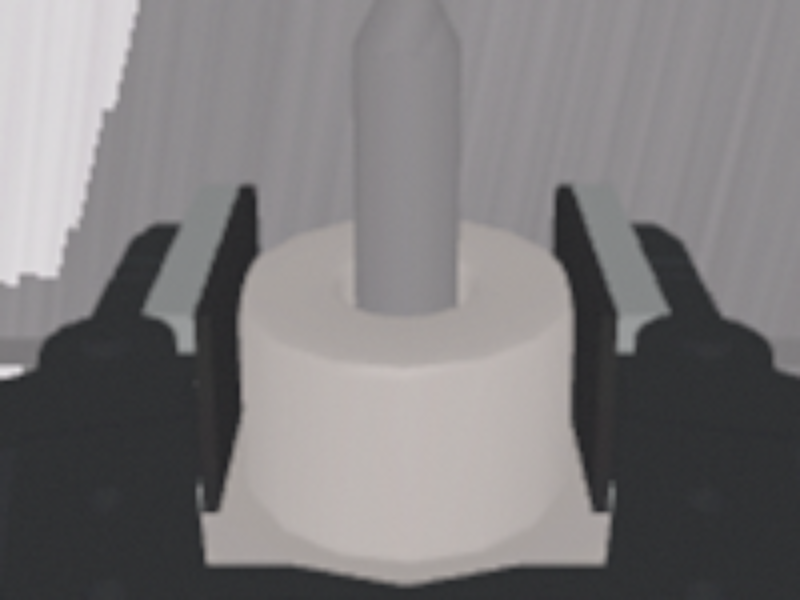

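servo_tool(
  motion=[
    [0, [0, 0, 0.001], 0],
    [0, [0, 0, 0.002], 0],
    [0, [0, 0, 0.003], 0],
    [0, [0, 0, 0.004], 0],
    [0, [0, 0, 0.004], 0],
  ],
)

```text
t: 17.6
position: [593.5, 187.6, 98.3]
tool_rot: [0.3, 1.571, 2.041]
wrist_force: [-0.5, -0.2, -0.2]
opening: 0.441
```

servo_tool(
  motion=[
    [0, [0, 0, 0.001], 0],
    [0, [0, 0, 0.002], 0],
    [0, [0, 0, 0.002], 0],
  ],
)

```text
t: 17.85
position: [593.5, 188.0, 98.3]
tool_rot: [-3.095, 1.567, -1.355]
wrist_force: [1.5, -5.7, -0.0]
opening: 0.441
```

```bash
python3 - <<'E'
from look import *
print(mach())
E
```

```text
('my -129.1 lat 0.2 z 98.3', array([ 1.5, -5.7, -0. ]), 17.85, 0.441)
```

Contact at −129.1 (predicted −129.3). A slightly firmer push, then release.

servo_tool(
  motion=[
    [0, [0, 0, 0.002], 0],
    [0, [0, 0, 0.002], 0],
    [0, [0, 0, 0.001], 0],
    [0.6, [0, 0, 0], 0],
    [0.8, [0, 0, 0], 0],
    [0.8, [0, 0, 0], 0],
    [0.8, [0, 0, 0], 0],
  ],
)

```text
t: 18.43
position: [593.2, 189.9, 98.4]
tool_rot: [-0.358, 1.57, 1.383]
wrist_force: [0.3, -0.0, 0.1]
opening: 0.803
```

```bash
python3 - <<'E'
from look import *
print(mach());s,pp,R=pose(); p,im,d=look("wrist","w_s5");T=(cloud(p,d)-pp)@R
for v in range(250,345,8): print(v,[T[v,u].round(1).tolist() for u in(255,265,300,308)])
E
```

```text
('my -127.2 lat 0.3 z 98.4', array([ 0.3, -0. ,  0.1]), 18.43, 0.803)
250 [[96.8, -21.9, 31.1], [9.6, -8.5, -5.2], [10.2, 9.7, -5.0], [97.5, 22.4, 31.4]]
258 [[0.8, -13.0, -4.7], [0.2, -8.1, -5.0], [-0.0, 9.1, -5.0], [-0.5, 13.0, -5.3]]
266 [[-9.5, -12.1, -5.3], [-2.7, -7.9, -2.1], [-9.1, 8.5, -5.1], [-9.5, 12.2, -5.3]]
274 [[-17.1, -11.5, -5.2], [-16.8, -7.2, -5.0], [-18.4, 8.0, -5.8], [-18.9, 11.3, -6.1]]
282 [[-22.0, -11.1, -4.0], [-24.0, -6.8, -5.1], [-23.5, 7.7, -4.8], [-20.9, 11.2, -3.4]]
290 [[-21.5, -11.3, 0.1], [-23.7, -6.9, -1.2], [-22.6, 7.8, -0.6], [-21.1, 11.3, 0.3]]
298 [[-22.3, -11.3, 3.4], [-23.0, -7.0, 2.9], [-22.8, 7.8, 3.1], [-20.8, 11.4, 4.3]]
306 [[-21.5, -11.4, 7.8], [-23.5, -7.0, 6.5], [-22.8, 7.9, 7.0], [-21.8, 11.4, 7.5]]
314 [[-20.0, -11.7, 12.7], [-23.0, -7.1, 10.7], [-24.5, 7.8, 9.7], [-21.3, 11.6, 11.9]]
322 [[-21.8, -11.6, 15.5], [-24.6, -7.0, 13.5], [-23.8, 8.0, 14.1], [-20.8, 11.7, 16.2]]
330 [[-21.6, -11.7, 19.7], [-24.0, -7.1, 17.9], [-22.5, 8.1, 19.1], [-22.4, 11.6, 19.1]]
338 [[-27.9, -11.1, 18.9], [-28.8, -6.9, 18.2], [-28.3, 7.8, 18.6], [-27.7, 11.2, 19.1]]
```

View pics/w_s5.png

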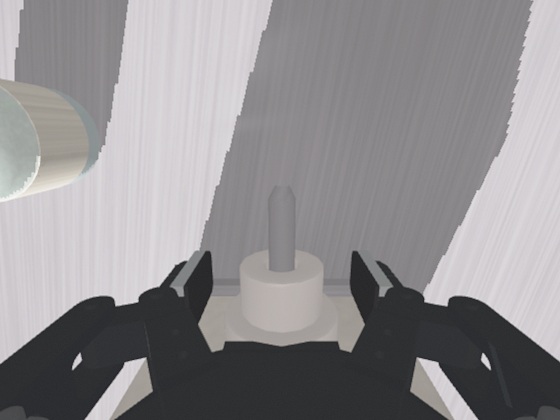

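The small roller is free. Its rear face is at −132.3 (ideal −132), and the large roller's rear face is right at its front. Now rising and heading for the end cap.

servo_tool(
  motion=[
    [0.8, [-0.03, 0, 0], 0],
    [0.8, [-0.065, 0, 0], 0],
    [0.8, [-0.09, 0, -0.02], 0],
    [0.8, [-0.1, 0, -0.06], 0],
    [0.8, [-0.1, 0, -0.1], 0],
    [0.8, [-0.1, 0, -0.14], 0],
    [0.8, [-0.1, 0, -0.18], 0],
    [0.8, [-0.1, 0, -0.22], 0],
    [0.8, [-0.1, 0, -0.26], 0],
  ],
)

```text
t: 19.23
position: [637.4, -68.3, 198.5]
tool_rot: [-1.283, 1.57, 0.459]
wrist_force: [0.5, -0.1, -0.6]
opening: 0.802
```

```bash
python3 - <<'E'
from look import *
plan((604.5,-154,200),part_yaw=-1)
E
```

```text
t 19.23 pos [637.4 -68.3 198.5] j [-0.107  0.408 -0.007  1.156  0.    -1.848] open 0.802 F [ 0.5 -0.1 -0.6]
shift [-0.0015  0.047  -0.0789] turn 10.8
```

servo_tool(
  motion=[
    [0.8, [0, 0.047, -0.079], 10.8],
    [0.8, [0, 0.047, -0.079], 10.8],
    [0.8, [0, 0.047, -0.079], 10.8],
    [0.8, [0, 0.047, -0.079], 10.8],
    [0.8, [0, 0.047, -0.079], 10.8],
  ],
)

```text
t: 19.65
position: [604.4, -152.6, 198.4]
tool_rot: [-0.492, 1.57, 1.06]
wrist_force: [0.2, -0.0, 0.7]
opening: 0.801
```

```bash
python3 - <<'E'
from look import *
plan((604.5,-154,200),part_yaw=-1)
p,im,d=look("wrist","w_c1"); W=cloud(p,d)
m=((d>0)&(W[...,2]>62)&(W[...,2]<80)&(abs(W[...,0]-604)<50)&(abs(W[...,1]+152)<50)).astype(np.uint8)
k,lab,st,ce=cv2.connectedComponentsWithStats(m);P=W[lab==1+np.argmax(st[1:,4])]
r=cv2.minAreaRect(P[:,:2].astype(np.float32));print(len(P),r,P[:,2].max())
E
```

```text
t 19.65 pos [ 604.4 -152.6  198.4] j [-2.480e-01  3.750e-01 -5.500e-02  1.141e+00  1.000e-03 -1.800e+00] open 0.801 F [ 0.2 -0.   0.7]
shift [-0.0016 -0.0002 -0.0014] turn -0.1
1640 ((605.061767578125, -152.245849609375), (45.947349548339844, 30.93621253967285), 89.72831726074219) 73.91672967162205
```

View pics/w_c1.png

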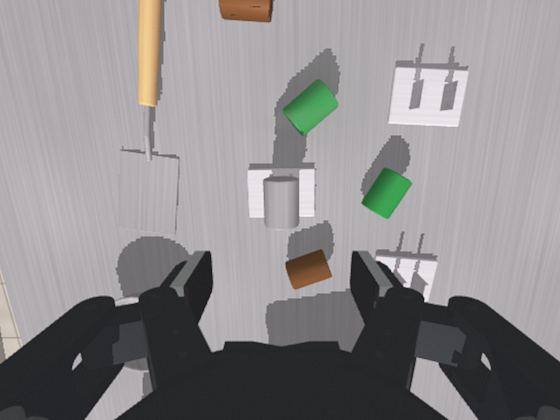

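The cap is the grey plain-steel cylinder at (282,202) on the only occupied stand. The greens at (310,107) and (387,193) and the brown at (308,270) lie loose on the table. Its centre is (605.1, −152.2), yaw −0.3°. Descending.

servo_tool(
  motion=[
    [0.65, [0.04, -0.0006, -0.001], 0],
    [0.65, [0.08, -0.0006, -0.001], 0],
    [0.65, [0.12, -0.0006, -0.001], 0],
    [0.65, [0.145, -0.0006, -0.001], 0],
    [0.65, [0.1515, -0.0006, -0.001], 0],
    [0.65, [0.1515, -0.0006, -0.001], 0],
    [0.65, [0.1515, -0.0006, -0.001], 0],
    [0, [0.1515, -0.0006, -0.001], 0],
    [0, [0.1515, -0.0006, -0.001], 0],
    [0, [0.1515, -0.0006, -0.001], 0],
  ],
)

```text
t: 20.53
position: [604.6, -153.6, 49.2]
tool_rot: [-2.963, 1.57, -1.41]
wrist_force: [-5.5, 1.5, 7.9]
opening: 0.366
```

servo_tool(
  motion=[
    [0, [0, 0, 0], 0],
    [0, [0, 0, 0], 0],
    [0, [0, 0, 0], 0],
    [0, [-0.02, 0, 0], 0],
    [0, [-0.06, 0, 0], 0],
    [0, [-0.09, 0, 0], 0],
    [0, [-0.09, 0, 0], 0],
    [0, [-0.09, 0, 0], 0],
  ],
)

```text
t: 21.2
position: [607.5, -154.3, 140.9]
tool_rot: [-1.795, 1.563, -0.243]
wrist_force: [-0.7, 0.1, -1.1]
opening: 0.367
```

```bash
python3 - <<'E'
from look import *
plan((0,0,0));held("w_c2",17); plan(at(-235,137),part_yaw=9.8)
E
```

```text
t 21.2 pos [ 607.5 -154.3  140.9] j [-0.249  0.41  -0.139  1.015  0.    -1.801] open 0.367 F [-0.7  0.1 -1.1]
shift [0.1362 0.6113 0.1433] turn 0
top x -23.5 axis x -6.5 rear z median -21.3 y range -14.0 14.0
face slope [ -0.07 -21.66] R cam y [-135.4   -0.2  -65.6]
t 21.25 pos [ 606.  -153.9  138.7] j [-0.249  0.412 -0.141  1.014  0.    -1.801] open 0.372 F [-0.3 -0.7 -1.1]
shift [ 0.0015 -0.0009  0.2375] turn -10.9
```

View pics/w_c2c.png

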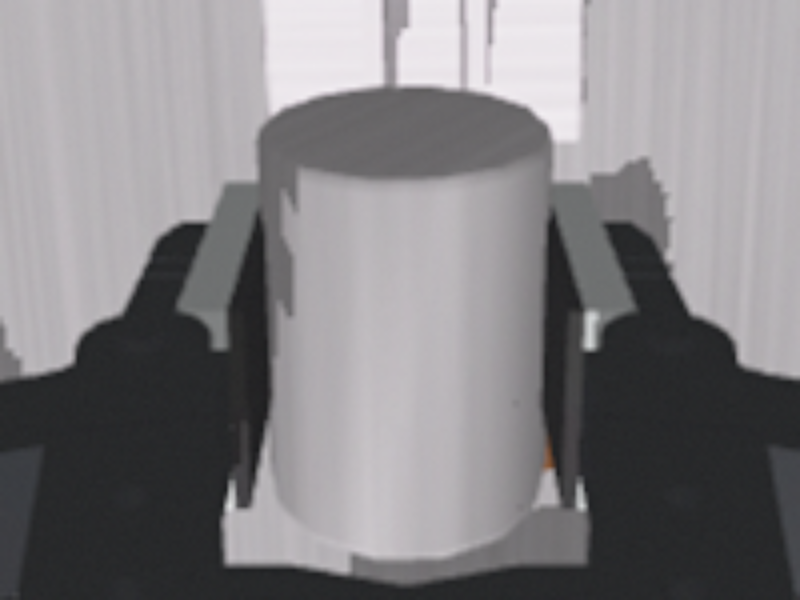

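```bash
python3 - <<'E'
from look import *
p,im,d=pickle.load(open("w_c2.pkl","rb"))
R=np.array(p['R']);c=-R.T@p['t']
Rt=R.T@np.linalg.inv(np.array([[-0.001,-0.26,0.966],[1,0,0.001],[0,0.966,0.26]]))
T=(cloud(p,d)-c)@Rt+np.array([-135.3,0,-65.6])
m=(d>0)&(abs(T[...,1])<2.5)&(T[...,0]>-30)&(T[...,0]<-18)&(T[...,2]>-19)&(T[...,2]<24)
P=T[m];f=np.polyfit(P[:,2],P[:,0],1);print(len(P),"top line x(z)",f, P[:,2].min(),P[:,2].max())
m=(d>0)&(abs(T[...,1])<10)&(T[...,0]>-19)&(T[...,0]<10)&(T[...,2]>-25)&(T[...,2]<-18)
P=T[m];A=np.c_[P[:,0],P[:,1],np.ones(len(P))];print(len(P),"face",np.linalg.lstsq(A,P[:,2],rcond=None)[0])
E
```

```text
1045 top line x(z) [-1.29987470e-03 -2.23610419e+01] -18.99324155226146 23.552956439583085
866 face [-5.99221627e-03 -7.51633077e-03 -2.17405300e+01]
```

The cap is level and square: axis about 6 mm behind the TCP, front at +24.3, rear at −21.7. Carrying it to the shaft.

servo_tool(
  motion=[
    [0, [0, -0.001, 0.237], -10.9],
    [0, [0, -0.001, 0.237], -10.9],
    [0, [0, -0.001, 0.237], -10.9],
    [0, [0, -0.001, 0.237], -10.9],
    [0, [0, -0.001, 0.237], -10.9],
    [0, [0, -0.001, 0.237], -10.9],
    [0, [0, -0.001, 0.237], -10.9],
    [0, [0, -0.001, 0.237], -10.9],
  ],
)

```text
t: 21.92
position: [609.1, 85.0, 135.4]
tool_rot: [1.643, 1.568, -2.895]
wrist_force: [-0.5, -1.5, -0.7]
opening: 0.369
```

```bash
python3 - <<'E'
from look import *
print(mach());plan(at(-215,100.5),part_yaw=9.8)
E
```

```text
('my -233.3 lat -1.9 z 135.4', array([-0.5, -1.5, -0.7]), 21.92, 0.369)
t 21.92 pos [609.1  85.  135.4] j [ 0.139  0.401 -0.166  1.007 -0.    -1.607] open 0.369 F [-0.5 -1.5 -0.7]
shift [ 0.0349 -0.0021  0.0183] turn 0.2
```

servo_tool(
  motion=[
    [0, [0.02, -0.0005, 0.005], 0],
    [0, [0.037, -0.0005, 0.015], 0],
    [0, [0.037, -0.0005, 0.015], 0],
    [0, [0.037, -0.0005, 0.015], 0],
    [0, [0.037, -0.0005, 0.015], 0],
    [0, [0.037, -0.0005, 0.015], 0],
    [0, [0.037, -0.0005, 0.015], 0],
  ],
)

```text
t: 22.5
position: [609.0, 97.6, 100.9]
tool_rot: [-1.675, 1.569, 0.067]
wrist_force: [0.0, -0.5, -1.4]
opening: 0.367
```

```bash
python3 - <<'E'
from look import *
print(mach());snapshot("top");plan(at(-190,100.5),part_yaw=9.8)
E
```

```text
('my -220.9 lat 0.2 z 100.9', array([ 0. , -0.5, -1.4]), 22.5, 0.367)
t 22.55 pos [608.9  97.7 100.8] j [ 0.159  0.428 -0.209  0.932 -0.    -1.583] open 0.372 F [-0.1  0.  -0.4]
shift [0.0003 0.0001 0.0307] turn 0.0
```

servo_tool(
  motion=[
    [0, [0, 0, 0.006], 0],
    [0, [0, 0, 0.013], 0],
    [0, [0, 0, 0.02], 0],
    [0, [0, 0, 0.025], 0],
    [0, [0, 0, 0.029], 0],
    [0, [0, 0, 0.033], 0],
    [0, [0, 0, 0.036], 0],
    [0, [0, 0, 0.036], 0],
  ],
)

```text
t: 23.22
position: [602.0, 134.5, 99.8]
tool_rot: [-0.767, 1.57, 0.976]
wrist_force: [0.8, 0.1, -1.4]
opening: 0.364
```

```bash
python3 - <<'E'
from look import *
print(mach());held("w_c3",17);print(mach())
E
```

```text
('my -183.3 lat -0.5 z 99.8', array([ 0.8,  0.1, -1.4]), 23.22, 0.364)
top x -23.5 axis x -6.5 rear z median -21.4 y range -14.0 14.0
face slope [ -0.069 -21.704] R cam y [-135.4   -0.2  -65.6]
('my -183.6 lat -0.5 z 99.8', array([-0.1,  0.7, -2. ]), 23.27, 0.366)
```

The cap's mouth is 11 mm over the tip with no force and no slip. Continuing.

servo_tool(
  motion=[
    [0, [-0.0005, -0.0005, 0.005], 0],
    [0, [-0.0005, -0.0005, 0.01], 0],
    [0, [-0.0005, -0.0005, 0.015], 0],
    [0, [-0.0005, -0.0005, 0.02], 0],
    [0, [-0.0005, -0.0005, 0.023], 0],
    [0, [-0.0005, -0.0005, 0.025], 0],
    [0, [-0.0005, -0.0005, 0.025], 0],
  ],
)

```text
t: 23.85
position: [598.0, 158.9, 100.3]
tool_rot: [0.849, 1.571, 2.592]
wrist_force: [-0.4, -0.3, -1.1]
opening: 0.365
```

servo_tool(
  motion=[
    [0, [0, 0, 0.001], 0],
    [0, [0, 0, 0.002], 0],
    [0, [0, 0, 0.003], 0],
    [0, [0, 0, 0.003], 0],
  ],
)

```text
t: 24.18
position: [597.8, 160.8, 100.3]
tool_rot: [-3.13, 1.57, -1.388]
wrist_force: [0.4, -2.3, 0.2]
opening: 0.368
```

```bash
python3 - <<'E'
from look import *
print(mach());held("w_c4",17);print(mach())
E
```

```text
('my -156.6 lat -0.2 z 100.3', array([ 0.4, -2.3,  0.2]), 24.18, 0.368)
top x -23.5 axis x -6.5 rear z median -21.4 y range -14.0 14.0
face slope [ -0.068 -21.703] R cam y [-135.3   -0.2  -65.6]
('my -156.6 lat -0.2 z 100.3', array([ 1.3, -2.7, -0.1]), 24.23, 0.373)
```

Contact is starting at −156.6 (predicted −156.3). A firm push, then relax and release.

servo_tool(
  motion=[
    [0, [0, 0, 0.002], 0],
    [0, [0, 0, 0.003], 0],
    [0, [0, 0, 0.003], 0],
  ],
)

```text
t: 24.48
position: [597.7, 160.9, 100.4]
tool_rot: [3.139, 1.564, -1.404]
wrist_force: [1.3, -12.0, 1.1]
opening: 0.362
```

```bash
python3 - <<'E'
from look import *
print(mach())
E
```

```text
('my -156.5 lat -0.3 z 100.4', array([  1.3, -12. ,   1.1]), 24.48, 0.362)
```

servo_tool(
  motion=[
    [0, [0, 0, -0.001], 0],
    [0.4, [0, 0, -0.002], 0],
    [0.6, [0, 0, -0.002], 0],
    [0.7, [0, 0, -0.002], 0],
    [0.7, [0, 0, -0.002], 0],
    [0.7, [-0.03, 0, -0.002], 0],
    [0.7, [-0.07, 0, -0.002], 0],
    [0.7, [-0.075, 0, -0.035], 0],
    [0.7, [-0.075, 0, -0.06], 0],
    [0.7, [-0.075, 0, -0.06], 0],
  ],
)

```text
t: 25.32
position: [608.9, 102.2, 176.8]
tool_rot: [-2.133, 1.568, -0.393]
wrist_force: [0.1, -0.6, -0.5]
opening: 0.702
```

servo_tool(
  motion=[
    [0.7, [0, 0, 0], 70],
    [0.7, [0, 0, 0], 70],
    [0.7, [0, 0, 0], 70],
    [0.7, [0, 0, 0], 70],
    [0.7, [0, 0, 0], 70],
    [0.7, [0, 0, 0], 70],
    [0.7, [0, 0, 0], 70],
    [0.7, [0, 0, 0], 70],
    [0.7, [0, 0, 0], 70],
    [0.7, [0, 0, 0], 70],
  ],
)

```text
t: 26.15
position: [607.1, 106.0, 175.0]
tool_rot: [1.86, 1.57, 2.375]
wrist_force: [-0.7, -0.2, 0.6]
opening: 0.701
```

servo_tool(
  motion=[
    [0.7, [0, 0, 0], 20],
    [0.7, [0, 0, 0], 20],
    [0.7, [0, 0, 0], 20],
    [0.7, [0, 0, 0], 20],
  ],
)

```text
t: 26.48
position: [607.1, 105.9, 175.0]
tool_rot: [2.244, 1.57, 2.414]
wrist_force: [-0.7, -0.3, -0.6]
opening: 0.697
```

```bash
python3 - <<'E'
from look import *
print(mach(),yawnow())
p,im,d=look("wrist","w_f1")
cv2.imwrite("pics/w_f1c.png",cv2.resize(im[130:280,320:520],None,fx=4,fy=4))
E
```

```text
('my -212.3 lat -0.3 z 175.0', array([-0.7, -0.3, -0.6]), 26.48, 0.697) 99.74646213728046
```

View pics/w_f1.png

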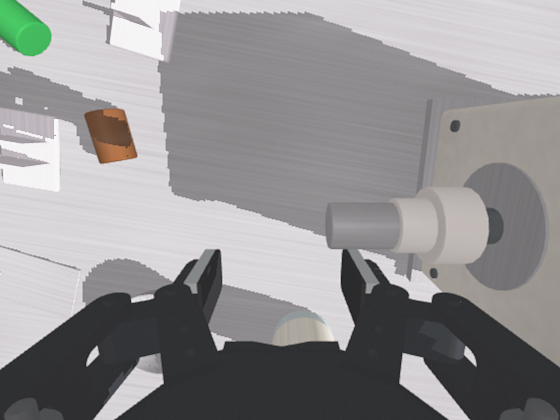

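View pics/w_f1c.png

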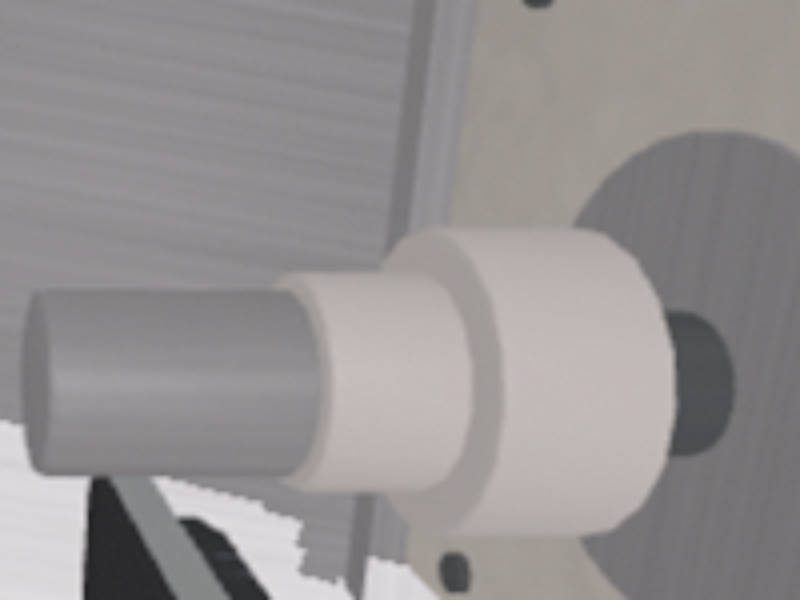

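Everything looks closed up: the cap spans crop x 30–320, then the small roller, the large roller and the shoulder, with no bare shaft between them. To be sure, I'll give the cap's end one last central push with the finger back.

servo_tool(
  motion=[
    [1, [0, -0.03, 0], 0],
    [1, [0, -0.038, 0], 0],
    [1, [0.035, -0.038, 0], 0],
    [1, [0.07, -0.038, 0], 0],
    [1, [0.085, -0.038, 0], 0],
    [1, [0.085, -0.038, 0], 0],
    [1, [0.085, -0.033, 0], 0],
    [1, [0.085, -0.028, 0], 0],
    [1, [0.085, -0.025, 0], 0],
    [1, [0.085, -0.025, 0], 0],
  ],
)

```text
t: 27.37
position: [612.9, 81.8, 92.1]
tool_rot: [0.072, 1.568, 0.245]
wrist_force: [-0.7, -0.3, -0.2]
opening: 1.001
```

servo_tool(
  motion=[
    [1, [0, 0.001, 0], 0],
    [1, [0, 0.002, 0], 0],
    [1, [0, 0.003, 0], 0],
    [1, [0, 0.004, 0], 0],
    [1, [0, 0.004, 0], 0],
  ],
)

```text
t: 27.78
position: [611.4, 83.8, 90.8]
tool_rot: [-1.122, 1.569, -0.951]
wrist_force: [0.2, -3.7, 2.8]
opening: 1.001
```

```bash
python3 - <<'E'
from look import *
print(mach())
E
```

```text
('my -234.8 lat 0.2 z 90.8', array([ 0.2, -3.7,  2.8]), 27.78, 1.001)
```

servo_tool(
  motion=[
    [1, [0, 0.002, 0], 0],
    [1, [0, 0.003, 0], 0],
    [1, [0, 0.003, 0], 0],
    [1, [0, 0.003, 0], 0],
  ],
)

```text
t: 28.12
position: [611.4, 84.0, 91.1]
tool_rot: [-1.446, 1.564, -1.277]
wrist_force: [-0.6, -12.9, 6.2]
opening: 1.001
```

servo_tool(
  motion=[
    [1, [0, -0.005, 0], 0],
    [1, [0, -0.015, 0], 0],
    [1, [0, -0.025, 0], 0],
    [1, [-0.04, -0.025, 0], 0],
    [1, [-0.08, -0.025, 0], 0],
    [1, [-0.085, -0.025, 0], 0],
    [1, [-0.085, -0.02, 0], 0],
    [1, [-0.085, 0.01, 0], 0],
    [1, [-0.085, 0.022, 0], 0],
    [1, [-0.085, 0.022, 0], 0],
  ],
)

```text
t: 28.95
position: [605.4, 111.3, 173.8]
tool_rot: [2.67, 1.568, 2.844]
wrist_force: [-0.4, -0.5, 0.0]
opening: 0.997
```

```bash
python3 - <<'E'
from look import *
print(mach())
p,im,d=look("wrist","w_f2");W=cloud(p,d)
cv2.imwrite("pics/w_f2c.png",cv2.resize(im[130:280,320:520],None,fx=4,fy=4))
D=W-TIP;a=D@A-170;l=D@np.array([.9855,.1699,0]);h=D[...,2]
m=(d>0)&(abs(l)<35)&(abs(h)<35)&(a>-190)&(a<-70)
rad=np.hypot(l,h)
# top-line profile: max height by a
for lo in np.arange(-184,-74,4):
    k=m&(a>=lo)&(a<lo+4)
    if k.sum()>3: print(lo,k.sum(),"hmax",np.percentile(h[k],98).round(1))
E
```

```text
('my -206.7 lat -1.0 z 173.8', array([-0.4, -0.5,  0. ]), 28.95, 0.997)
-180 356 hmax 15.2
-176 278 hmax 15.8
-172 278 hmax 15.8
-168 276 hmax 16.0
-164 277 hmax 16.1
-160 286 hmax 16.0
-156 274 hmax 16.1
-152 272 hmax 15.9
-148 280 hmax 15.9
-144 283 hmax 15.9
-140 276 hmax 15.9
-136 316 hmax 15.7
-132 403 hmax 17.6
-128 324 hmax 17.6
-124 331 hmax 17.6
-120 326 hmax 17.6
-116 331 hmax 17.8
-112 758 hmax 23.1
-108 812 hmax 25.3
-104 497 hmax 25.7
-100 477 hmax 25.6
-96 475 hmax 25.7
-92 485 hmax 25.4
-88 486 hmax 25.6
-84 335 hmax 25.4
-76 13 hmax 13.1
```

View pics/w_f2c.png

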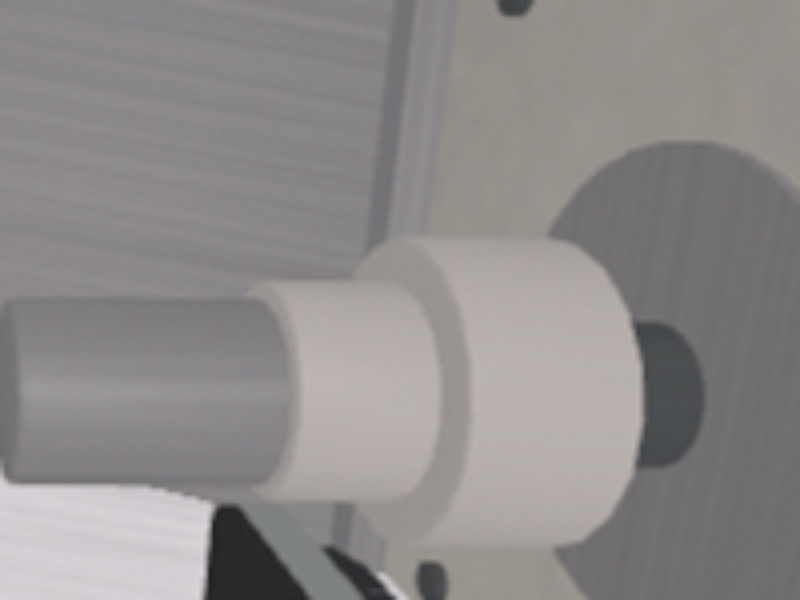

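The profile runs unbroken: cap −178 to −132, small roller −132 to −109, large roller to about −81. The last push met a firm stop at 13 N. Retreating, then checking the bystanders.

servo_tool(
  motion=[
    [1, [-0.04, -0.03, 0], 0],
    [1, [-0.07, -0.07, 0], 0],
    [1, [-0.08, -0.11, 0], 0],
    [1, [-0.08, -0.13, 0], 0],
    [1, [-0.08, -0.13, 0], 0],
    [1, [-0.08, -0.13, 0], 0],
    [1, [-0.08, -0.13, 0], 0],
    [1, [-0.08, -0.13, 0], 0],
  ],
)

```text
t: 29.67
position: [628.3, -18.3, 254.1]
tool_rot: [2.817, 1.569, 2.99]
wrist_force: [-0.2, 0.8, 0.2]
opening: 0.998
```

```bash
python3 - <<'E'
from look import *
print(mach())
p,im,d=look("scene","s_f");p2,im2,d2=look("wrist","w_f3")
p0,im0,_=pickle.load(open("scene0.pkl","rb"))
for n,(u0,u1,v0,v1) in dict(jar=(258,310,280,348),bowl=(190,250,240,290),spat=(120,205,160,250)).items():
    g=cv2.absdiff(im[v0:v1,u0:u1],im0[v0:v1,u0:u1]).max(2);sh=cv2.phaseCorrelate(cv2.cvtColor(im0[v0:v1,u0:u1],6).astype(float),cv2.cvtColor(im[v0:v1,u0:u1],6).astype(float))
    print(n,(g>40).sum(),"shift px",np.round(sh[0],2))
E
```

```text
('my -338.3 lat -0.5 z 254.1', array([-0.2,  0.8,  0.2]), 29.67, 0.998)
jar 0 shift px [ 0.02 -0.03]
bowl 0 shift px [-0.08 -0.06]
spat 15 shift px [ 0.04 -0.04]
```

View pics/s_f.png

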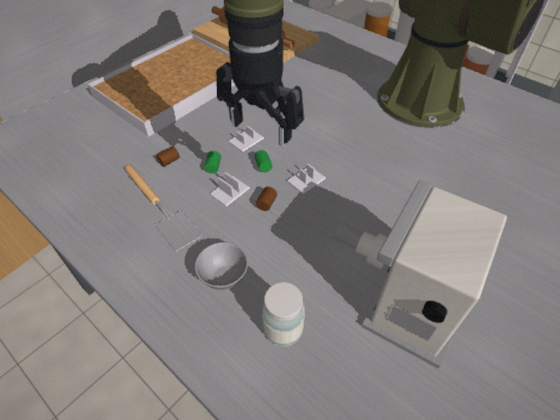

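View pics/w_f3.png

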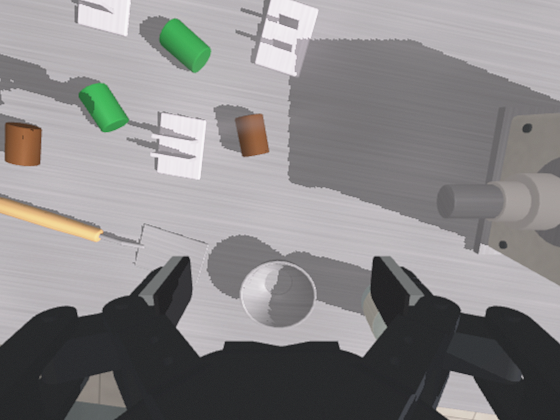

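The scene view shows all three stands empty and the assembly at (375,248) on the shaft. The jar, bowl and spatula have shifted less than 0.1 px, and the wrist view shows the cap, small roller and large roller closed up at (440–560, 202). Handing in.

```bash
python3 -c "
from bench import *
print(hand_in())"
```

```text
the job is handed in; nothing more can be done
None
```

The shaft is fitted out: large roller against the shoulder, small roller against it, and the steel end cap pushed on open end first. I handed the job in at about 30 s.

- **How it went on:** This interface cannot tilt the hand, so I gripped each roller behind its middle to keep the hand clear of the brow. I pushed the large roller home with the back of an open finger. The small roller and the cap went on while gripped, and I finished with a central push on the cap's closed end.
- **Seating:** Each part met a firm stop within about 0.3 mm of where I calculated. The highest wrist force I read was about 18 N.
- **Final position:** The last depth profile, which cannot resolve better than a few mm, is unbroken: cap −178 to −132 mm, small roller to about −109, large roller to about −81. The close-up shows no bare shaft between the parts.
- **Bystanders:** The jar, bowl and spatula show less than 0.1 px of shift in the scene camera. I did not touch the green and brown look-alikes.
- **Disagreement:** My first estimate of the shaft tip was about 2.5 mm off along the axis and 1 mm sideways. I corrected it from the wrist camera while putting on the first roller. No final check failed.

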